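Fetch the varnish jar from behind the thread spools

TASK

Get the varnish jar out from behind the three thread spools: first stand all three spools in the metal tray, leaving the jar where it is, then stand the jar in the middle of the cork coaster, and only then put each spool back on the middle of the rack seat of its own colour. Keep the spools and the jar upright all the time, and leave everything standing, released and still.

Things in the scene. Friction and masses are not known exactly. Their poses are not given: they have to be found in the camera images.
- rack: Fixed pale wooden rack: board 120 (x) x 170 (y) x 18 mm thick; on its far (+x) edge a rail 8 mm thick, top 48 mm above the desk, near face at x=+52 mm. Origin: centre of underside, on the desk. In its frame the seats are at (-20,0), (26,46), (26,-46) mm (colours vary), the jar at about (26,0). Two bead pots, 16 mm high, not part of the job, stand at about (-42,+-62) mm.
- seat_red: Fixed red round seat on the rack, diameter 48 mm, 3 mm thick; marks the place of the red spool, which stands on it at the start. Origin: centre of its underside (its top, where the spool stands, is 3 mm higher, 21 mm above the desk). Its axes are parallel to the rack's.
- seat_lime: Fixed lime green (yellow-green) round seat on the rack, diameter 48 mm, 3 mm thick; marks the place of the lime green (yellow-green) spool, which stands on it at the start. Origin: centre of its underside (its top, where the spool stands, is 3 mm higher, 21 mm above the desk). Its axes are parallel to the rack's.
- seat_blue: Fixed dark blue round seat on the rack, diameter 48 mm, 3 mm thick; marks the place of the dark blue spool, which stands on it at the start. Origin: centre of its underside (its top, where the spool stands, is 3 mm higher, 21 mm above the desk). Its axes are parallel to the rack's.
- spool_red: Loose upright thread spool wound with red thread and with a red top, a black foot and a small black dot on top: a straight cylinder of diameter 36 mm, 72 mm high, about 60 g. Origin: centre of its underside; z up along its axis.
- spool_lime: Loose upright thread spool wound with lime green (yellow-green) thread and with a lime green (yellow-green) top, a black foot and a small black dot on top: a straight cylinder of diameter 36 mm, 72 mm high, about 60 g. Origin: centre of its underside; z up along its axis.
- spool_blue: Loose upright thread spool wound with dark blue thread and with a dark blue top, a black foot and a small black dot on top: a straight cylinder of diameter 36 mm, 72 mm high, about 60 g. Origin: centre of its underside; z up along its axis.
- jar: Loose low amber glass varnish jar with a white cap: a straight cylinder, diameter 38 mm, 38 mm high, about 90 g. At the start it stands on the rack's board (18 mm above the desk), about 9 mm from each of the three spools and 7 mm from the rail: fingers fit round it only when the spools are gone. Origin: centre of its underside; z up.
- tray: Fixed dark metal tray with light rims, 220 (x, long) x 90 (y) mm outside; floor 4 mm above the desk, rims 4 mm thick, rim top 14 mm above the desk. Empty at the start; the side area for the spools. Origin: centre of its underside, on the desk.
- coaster: Fixed round cork coaster with a narrow black rim on the desk, diameter 90 mm, 6 mm thick, empty at the start. Origin: centre of its underside, on the desk.

How it is judged (in metres and radians):
On the way, in this order (a step that is already met when the one before it is completed fails the run):
1. all three spools stand released in the tray, the jar still in its place on the rack (x of spool_red in the frame of tray between -0.095 and 0.095 m and y of spool_red in the frame of tray between -0.03 and 0.03 m and z of spool_red in the frame of tray between 0 and 0.009 m and angle between each of spool_red, spool_lime, spool_blue's own z axis and vertical below 0.12 rad and linear speed of each of spool_red, spool_lime, spool_blue below 0.03 m/s and contact force between the fingers and spool_red below 0.05 N and x of spool_lime in the frame of tray between -0.095 and 0.095 m and y of spool_lime in the frame of tray between -0.03 and 0.03 m and z of spool_lime in the frame of tray between 0 and 0.009 m and contact force between the fingers and spool_lime below 0.05 N and x of spool_blue in the frame of tray between -0.095 and 0.095 m and y of spool_blue in the frame of tray between -0.03 and 0.03 m and z of spool_blue in the frame of tray between 0 and 0.009 m and contact force between the fingers and spool_blue below 0.05 N and distance of jar from where it was at the start of the episode below 0.02 m), for 0.2 s.
2. the jar stands released in the middle of the coaster while all three spools are still in the tray (horizontal distance between jar and coaster below 0.015 m and z of jar in the frame of coaster between 0.002 and 0.01 m and angle between each of jar, spool_red, spool_lime, spool_blue's own z axis and vertical below 0.12 rad and linear speed of each of jar, spool_red, spool_lime, spool_blue below 0.03 m/s and contact force between the fingers and jar below 0.05 N and x of spool_red in the frame of tray between -0.095 and 0.095 m and y of spool_red in the frame of tray between -0.03 and 0.03 m and z of spool_red in the frame of tray between 0 and 0.009 m and contact force between the fingers and spool_red below 0.05 N and x of spool_lime in the frame of tray between -0.095 and 0.095 m and y of spool_lime in the frame of tray between -0.03 and 0.03 m and z of spool_lime in the frame of tray between 0 and 0.009 m and contact force between the fingers and spool_lime below 0.05 N and x of spool_blue in the frame of tray between -0.095 and 0.095 m and y of spool_blue in the frame of tray between -0.03 and 0.03 m and z of spool_blue in the frame of tray between 0 and 0.009 m and contact force between the fingers and spool_blue below 0.05 N), for 0.2 s.
At the end, for the whole second after the job is handed in: The jar stands upright and still on the coaster, its centre within 15 mm of the coaster's centre; each spool stands upright and still on the seat of its own colour, its centre within 12 mm of the seat's centre; the fingers touch none of them (horizontal distance between jar and coaster below 0.015 m and z of jar in the frame of coaster between 0.002 and 0.01 m and angle between each of jar, spool_red, spool_lime, spool_blue's own z axis and vertical below 0.12 rad and linear speed of each of jar, spool_red, spool_lime, spool_blue below 0.03 m/s and contact force between the fingers and jar below 0.05 N and horizontal distance between spool_red and seat_red below 0.012 m and z of spool_red in the frame of seat_red between 0 and 0.007 m and contact force between the fingers and spool_red below 0.05 N and horizontal distance between spool_lime and seat_lime below 0.012 m and z of spool_lime in the frame of seat_lime between 0 and 0.007 m and contact force between the fingers and spool_lime below 0.05 N and horizontal distance between spool_blue and seat_blue below 0.012 m and z of spool_blue in the frame of seat_blue between 0 and 0.007 m and contact force between the fingers and spool_blue below 0.05 N).
It fails at once if a spool or the jar is tipped by more than about 35 degrees (angle between any of jar, spool_red, spool_lime, spool_blue's own z axis and vertical above 0.6 rad).
It also fails if it takes over 144 s, if anything falls off the work surface, if the arm or the gripper's body presses on something with over 40 N, if the wrist force passes 120 N, or if a joint passes its speed limit or range.

ROBOT

A 7-joint arm with a two-finger parallel gripper is mounted at the origin on the work surface. World frame = base frame: x ahead of the robot, y to its left, z up, the work surface at z = 0. Lengths are in mm, angles in rad, forces in N, time in s.
With the tool pointing down it reaches from about 400 to 900 mm from the base axis. Payload 5.6 kg.
Tool frame: the origin (TCP) lies midway between the tips of the shut fingers; the grasp point (between the pads) lies 19 mm behind it; z points along the fingers, y is the line along which they close (so a half turn about z gives the same grasp; the last joint's range is limited). The gripper opens to 92 mm and grips with 3 to 60 N. Pads are 20 mm wide; open, the fingers measure 128 mm over their backs; the gripper's body (75 mm by 189 mm) begins 69 mm behind the grasp point.
Start: joints at [-1.373, 0.468, -0.012, 1.603, 0.006, 1.071, -0.056], TCP at [155.055, 631.243, 187.792] pointing down, gripper open.
Joint ranges: [-2.53, 2.53], [-0.31, 2.02], [-1.57, 1.55], [0.28, 2.44], [-1.29, 4.43], [0.15, 1.84], [-2.92, 2.92]. Speed limits (rad/s): [2.57, 2.57, 3.14, 3.14, 3.14, 3.14, 3.14].

INTERFACE

Orientations are given as a rotation vector (axis times angle).
In Python, from bench import bot gives the robot as it stands.
- The arm moves only by the tool arm_command, never from a script. Its argument "deltas" is a list of rows, each a list of 7 numbers: the shift along the tool's x, y, z as a fraction of full scale, then the turn, a rotation vector about the tool's x, y, z as a fraction of full scale, then the opening, from 0 (shut) to 1 (fully open). A call has exactly 5 rows; each row shifts and turns the commanded pose from where the row before left it, along the tool's axes as they then stand; what a row does not reach is not made up. Full scale, the value 1, is 0.02 m for a shift and 0.12 rad for a turn. A row lasts 1/12 s, in which the tool goes at most 41.7 mm and 7.16 degrees, less where a joint would pass 70% of its speed; a pose out of reach is approached as far as the arm can. A call with a number of a shift or a turn outside -1 to 1 is refused whole. A call with a gripper value outside its range is refused whole. The fingers move at their own pace and stop on an object; "grip_force" is the grip in N (left out, the last holds). Time passes only in rows, so rows that do not move let the fingers close, or fill a call up. It gives the time, the measured TCP pose, the force, the opening and the grip force at its end, in the units of the state.
- bot.state(): the state, without advancing time (a new reading comes with each control period).
- bot.camera(name): name is "scene" or "top" or "wrist"; returns (picture, depth): 384x512x3 uint8, blue, green, red; 384x512 float32, mm along the optical axis (not along the pixel's ray), 0 where there is no reading.
- bot.get_calibration(name): a dict with "K" (3x3 intrinsics, pixels), "origin" and "attitude" of the camera in the world; the wrist camera has in their place "mount" (4x4, takes a point from camera to tool coordinates, whose origin is the TCP and whose axes are the flange's). Camera axes: x right, y up, looking along -z (the intrinsics and any distortion apply to the point x, -y, -z); pixel columns grow to the right and rows downward; lengths in mm; the calibration is good to about 2 mm. The wrist camera is an equidistant fisheye: a pixel r from the principal point sees the ray r / f radians off the axis. A picture is of the moment at which its call begins: read the wrist's pose just before it. get_calibration takes no time and is no camera call.
- bot.sign_off(): hands the job in; it is judged then, once.
Trained networks look in the newest picture that a camera, given by its name, has taken for a name from the list of things; names that differ only in an ending like _2 or _b are one class to them, and where a whole thing is asked for, a point or a joint stands for the part that bears it (a point fixed in the world has none). Each returns a list of dicts, best first, with "p" (0 to 1); they miss things now and then, are a little off and sometimes report something else, mostly with a low value. They report only what shows in the picture. A call takes as long as a camera call.
- bot.masks_of(camera, query): "region" (384x512 bool, what is visible of it) and "uv" ([column, row] in pixels, amid what is visible of it).
- bot.tip_of(camera, query): "uv" ([column, row] in pixels: a listed point, or the origin of a listed thing).
The state is a dict: "time": time; "qpos": joint angles; "qd": joint speeds; "effort": joint torques, N m; "tcp_pos": TCP position; "ee_rot": TCP orientation; "ft_force": force on the tool from outside, world axes, zero at the start; "torque": the same for the moment, N m; "gripper_width": finger opening in mm; "finger_force": force on a finger pad.
Only numpy, scipy, OpenCV 4.12 (cv2) and the standard library are available. Lean on these libraries where they do the work, as an engineer would, in place of code of your own. Each camera call takes 0.05 s, during which the arm holds its last target. There are 200 camera calls.

## Working session

There is one attempt and no reset: what is moved stays moved. The work goes in short steps, Python scripts to look and compute and a tool call to move; the robot and the scene stay as the last step left them, time stands still between calls to the robot, and variables do not carry over. Pictures are saved under pics/ and viewed, at most 14 in all, crops included, and the job is handed in when it is done.

Besides the shell and the picture viewer there is one more tool, called in YAML: its name, and indented under it one key for each argument. arm_command: Moves the arm, as the interface text tells. Shift numbers are shares of 0.02 m and turn numbers shares of 0.12 rad, none past 1 either way. Its arguments: {"type":"object","properties":{"deltas":{"type":"array"},"grip_force":{"type":"number"}},"required":["deltas"]}

```bash
mkdir -p pics; ls; cat > h.py <<'E'
import numpy as np,cv2
from scipy.spatial.transform import Rotation as R
from bench import bot
def cam(n):
    c=bot.get_calibration(n); return np.array(c["K"]),np.array(c["origin"],float),c
def att(c):
    a=np.array(c["attitude"],float); return a if a.shape==(3,3) else R.from_rotvec(a).as_matrix()
def ray(n,uv):
    K,o,c=cam(n); d=np.array([(uv[0]-K[0,2])/K[0,0],-(uv[1]-K[1,2])/K[1,1],-1.]); return o,att(c)@d
def at_z(n,uv,z):
    o,d=ray(n,uv); return o+d*(z-o[2])/d[2]
def at_d(n,uv,dep):
    o,d=ray(n,uv); return o+d*dep
E
python3 - <<'E'
from h import *
s=bot.state(); print({k:np.round(v,3) for k,v in s.items()})
for n in("scene","top","wrist"): print(n,bot.get_calibration(n))
for n in("top","scene"):
    im,d=bot.camera(n); cv2.imwrite(f"pics/{n}0.png",im); np.save(f"pics/{n}0.npy",d)
    for q in("rack","seat_red","seat_lime","seat_blue","spool_red","spool_lime","spool_blue","jar","tray","coaster"):
        m=bot.masks_of(n,q)[:2]
        print(n,q,[(round(x["p"],2),np.round(x["uv"],1),x["region"].sum(), np.round(np.median(d[x["region"]]),0)) for x in m],[(round(x["p"],2),np.round(x["uv"],1)) for x in bot.tip_of(n,q)[:2]])
E
```

```text
pics
{'time': np.float64(0.0), 'qpos': array([-1.373,  0.468, -0.012,  1.604,  0.006,  1.071, -0.056]), 'qd': array([-0.   ,  0.001,  0.001, -0.   , -0.001, -0.   ,  0.   ]), 'effort': array([-0.0000e+00, -5.2057e+01, -1.3000e-02, -2.4375e+01, -5.7000e-02,
        1.7000e-02,  0.0000e+00]), 'tcp_pos': array([154.918, 630.643, 186.869]), 'ee_rot': array([-3.770e-01, -3.119e+00,  3.000e-03]), 'ft_force': array([-0.154,  0.186, -0.696]), 'torque': array([ 0.019,  0.022, -0.004]), 'finger_force': np.float64(0.0), 'gripper_width': np.float64(91.949)}
scene {'K': array([[434.84229237,   0.        , 256.87020319],
       [  0.        , 434.84229237, 189.63748677],
       [  0.        ,   0.        ,   1.        ]]), 'origin': array([983.0920385 , 730.35482341, 684.33706577]), 'attitude': array([0.35933395, 1.21286509, 2.35859273])}
top {'K': array([[389.76840479,   0.        , 251.16066475],
       [  0.        , 389.76840479, 187.50916411],
       [  0.        ,   0.        ,   1.        ]]), 'origin': array([394.58933713, -30.24993832, 831.1535172 ]), 'attitude': array([ 0.0951823 , -0.10
[... 2117 characters left out ...]
ne seat_blue [] [(0.38, array([251.8, 223.2]))]
scene spool_red [(0.71, array([246.2, 185.3]), np.int64(374), np.float32(1072.0)), (0.56, array([265.2, 222.9]), np.int64(1290), np.float32(1037.0))] []
scene spool_lime [(0.81, array([272.3, 195.7]), np.int64(382), np.float32(1049.0))] [(0.6, array([270.9, 212.7]))]
scene spool_blue [(0.96, array([256.2, 209. ]), np.int64(429), np.float32(1004.0))] [(0.64, array([256.7, 220. ]))]
scene jar [] [(0.54, array([252.4, 209.8]))]
scene tray [(0.69, array([224.8, 158.8]), np.int64(1453), np.float32(1293.0))] [(0.77, array([224.9, 164.7]))]
scene coaster [(0.77, array([331.1, 280.7]), np.int64(1172), np.float32(902.0))] [(0.68, array([330.2, 283.4]))]
```

```bash
cat >> h.py <<'E'
def cloud(n,d):
    K,o,c=cam(n); v,u=np.mgrid[:384,:512]
    p=np.stack([(u-K[0,2])/K[0,0],-(v-K[1,2])/K[1,1],-np.ones_like(u,float)],-1)*d[...,None]
    return p@att(c).T+o
def top_masks(im,P,zlo,zhi):
    "centres of coloured tops by fitted min enclosing circle/mean"
    hsv=cv2.cvtColor(im,cv2.COLOR_BGR2HSV); h,s,v=[hsv[...,i].astype(int) for i in range(3)]
    z=P[...,2]; ok=(z>zlo)&(z<zhi)&(s>90)
    return {"red":ok&((h<10)|(h>170)),"lime":ok&(h>25)&(h<60),"blue":ok&(h>95)&(h<135)}
E
python3 - <<'E'
from h import *
im=cv2.imread("pics/top0.png"); d=np.load("pics/top0.npy"); P=cloud("top",d)
for n,m in top_masks(im,P,80,105).items():
    uv=np.argwhere(m)[:,::-1].mean(0); q=P[m]
    print(n,m.sum(),"z",np.round(np.median(q[:,2]),1),"mean",np.round(q.mean(0),1),"centroid@93",np.round(at_z("top",uv,93),1), "ext",np.round(np.ptp(q[:,:2],0),1))
for q,z in(("tray",4),("tray",14),("coaster",6),("jar",56),("rack",18)):
    for t in bot.masks_of("top",q)[:2]:
        r=t["region"]; uv=np.argwhere(r)[:,::-1].mean(0); print(q,z,round(t["p"],2),np.round(at_z("top",uv,z),1),"zmed",np.round(np.median(P[r][:,2]),1))
        if q in("tray","rack"):
            rect=cv2.minAreaRect(np.array([at_z("top",(u,v),z)[:2] for v,u in np.argwhere(r)],np.float32)); print(rect, np.round(cv2.boxPoints(rect),1).tolist())
big=cv2.resize(im[60:300,60:460],None,fx=2,fy=2,interpolation=cv2.INTER_CUBIC); cv2.imwrite("pics/a.png",big)
E
```

```text
red 266 z 93.7 mean [550.7 -25.   93.5] centroid@93 [550.2 -25.7  93. ] ext [347.3 436.6]
lime 253 z 93.5 mean [502.7  12.2  93.4] centroid@93 [502.8  12.2  93. ] ext [34.7 32.7]
blue 482 z 93.1 mean [ 669.4 -206.9   92.7] centroid@93 [ 667.  -201.6   93. ] ext [268.9 597.8]
tray 4 0.68 [552.2  43.5   4. ] zmed 21.5
((554.609619140625, 44.71710968017578), (38.07603454589844, 49.62330627441406), 22.10902214050293) [[527.5999755859375, 60.5], [546.2999877929688, 14.600000381469727], [581.5999755859375, 28.899999618530273], [562.9000244140625, 74.9000015258789]]
tray 4 0.6 [ 477.9 -262.4    4. ] zmed 5.2Traceback (most recent call last):
  File "<stdin>", line 10, in <module>
  File "h.py", line 11, in at_z
    o,d=ray(n,uv); return o+d*(z-o[2])/d[2]
        ~~~^^^^^^
  File "h.py", line 9, in ray
    K,o,c=cam(n); d=np.array([(uv[0]-K[0,2])/K[0,0],-(uv[1]-K[1,2])/K[1,1],-1.]); return o,att(c)@d
          ~~~^^^
  File "h.py", line 5, in cam
    c=bot.get_calibration(n); return np.array(c["K"]),np.array(c["origin"],float),c
ValueError: time passes only in moves, steps and waits
```

```bash
sed -i 's/^def cam(n):/import functools\n@functools.cache\ndef cam(n):/' h.py
python3 - <<'E'
from h import *
im=cv2.imread("pics/top0.png"); d=np.load("pics/top0.npy"); P=cloud("top",d)
for n,m in top_masks(im,P,80,105).items():
    k,l,st,c=cv2.connectedComponentsWithStats(m.astype(np.uint8))
    for i in range(1,k):
        if st[i,4]>120: print(n,st[i,4],np.round(c[i],1),"@93",np.round(at_z("top",c[i],93),1),np.round(P[l==i].mean(0),1))
for q,zs in(("tray",(4,14)),("coaster",(6,)),("jar",(56,)),("rack",(18,))):
    for t in bot.masks_of("top",q)[:2]:
      r=t["region"]; uv=np.argwhere(r)[:,::-1].mean(0)
      for z in zs:
        print(q,z,round(t["p"],2),np.round(at_z("top",uv,z),1),"zmed",np.round(np.median(P[r][:,2]),1))
        if q in("tray","rack"):
            rect=cv2.minAreaRect(np.array([at_z("top",(u,v),z)[:2] for v,u in np.argwhere(r)],np.float32)); print(rect, np.round(cv2.boxPoints(rect),1).tolist())
big=cv2.resize(im[60:300,60:460],None,fx=2,fy=2,interpolation=cv2.INTER_CUBIC); cv2.imwrite("pics/a.png",big)
E
```

```text
red 253 [256.4 162.9] @93 [535.2 -42.6  93. ] [535.1 -42.6  93.2]
lime 253 [227.7 179.4] @93 [502.8  12.2  93. ] [502.7  12.2  93.4]
blue 170 [458.3  41.3] @93 [ 786.1 -447.    93. ] [ 784.8 -445.6   95.3]
blue 244 [211.  151.5] @93 [557.   45.2  93. ] [557.   45.2  92.9]
tray 4 0.68 [552.2  43.5   4. ] zmed 21.5
((554.609619140625, 44.71710968017578), (38.07603454589844, 49.62330627441406), 22.10902214050293) [[527.5999755859375, 60.5], [546.2999877929688, 14.600000381469727], [581.5999755859375, 28.899999618530273], [562.9000244140625, 74.9000015258789]]
tray 14 0.68 [550.3  42.6  14. ] zmed 21.5
((552.6749267578125, 43.81076431274414), (37.615760803222656, 49.023372650146484), 22.10908317565918) [[526.0, 59.400001525878906], [544.5, 14.0], [579.2999877929688, 28.200000762939453], [560.9000244140625, 73.5999984741211]]
tray 4 0.6 [ 477.9 -262.4    4. ] zmed 5.2
((480.0274658203125, -261.7490539550781), (226.0590057373047, 97.84754943847656), 4.190922260284424) [[363.70001220703125, -221.1999969482422], [370.8999938964844, -318.79998779296875], [596.2999877929688, -302.29998779296875], [589.2000122070312, -204.6999969482422]]
tray 14 0.6 [ 476.9 -259.6   14. ] zmed 5.2
((478.9945373535156, -258.95025634765625), (223.32601928710938, 96.66459655761719), 4.190917015075684) [[364.1000061035156, -218.89999389648438], [371.20001220703125, -315.29998779296875], [593.9000244140625, -299.0], [586.7999877929688, -202.60000610351562]]
coaster 6 0.68 [517.3 274.8   6. ] zmed 6.2
jar 56 0.81 [5.431e+02 3.000e-01 5.600e+01] zmed 56.0
rack 18 0.85 [515.    5.6  18. ] zmed 18.7
((524.2958984375, 7.761512756347656), (171.80535888671875, 127.54399108886719), 76.0770263671875) [[441.70001220703125, -60.29999923706055], [565.5, -91.0], [606.9000244140625, 75.80000305175781], [483.1000061035156, 106.5]]
```

View pics/a.png

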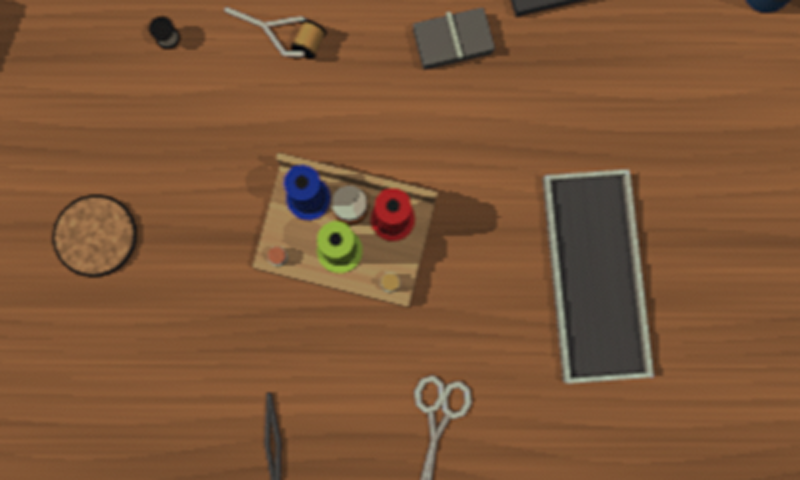

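arm_command:
  deltas:
    - [-0.81, -0.86, 0, 0, 0, 0, 0.7]
    - [-0.81, -0.86, 0, 0, 0, 0, 0.7]
    - [-0.81, -0.86, 0, 0, 0, 0, 0.7]
    - [-0.81, -0.86, 0, 0, 0, 0, 0.7]
    - [-0.81, -0.86, 0, 0, 0, 0, 0.7]
  grip_force: 12

```text
time: 2.77
tcp_pos: [213.6, 527.4, 187.8]
ee_rot: [0.377, 3.119, 0.0]
ft_force: [0.5, 0.0, 1.0]
gripper_width: 64.7
finger_force: 0.0
```

arm_command:
  deltas:
    - [-0.81, -0.86, 0, 0, 0, 0, 0.7]
    - [-0.81, -0.86, 0, 0, 0, 0, 0.7]
    - [-0.81, -0.86, 0, 0, 0, 0, 0.7]
    - [-0.81, -0.86, 0, 0, 0, 0, 0.7]
    - [-0.81, -0.86, 0, 0, 0, 0, 0.7]

```text
time: 3.18
tcp_pos: [271.8, 424.6, 188.0]
ee_rot: [0.377, 3.119, 0.001]
ft_force: [-0.1, -0.6, 0.9]
gripper_width: 64.4
finger_force: 0.0
```

arm_command:
  deltas:
    - [-0.81, -0.86, 0, 0, 0, 0, 0.7]
    - [-0.81, -0.86, 0, 0, 0, 0, 0.7]
    - [-0.81, -0.86, 0, 0, 0, 0, 0.7]
    - [-0.81, -0.86, 0, 0, 0, 0, 0.7]
    - [-0.81, -0.86, 0, 0, 0, 0, 0.7]

```text
time: 3.6
tcp_pos: [330.0, 321.8, 188.1]
ee_rot: [0.377, 3.119, 0.001]
ft_force: [1.0, 0.0, 0.5]
gripper_width: 64.4
finger_force: 0.0
```

arm_command:
  deltas:
    - [-0.81, -0.86, 0, 0, 0, 0, 0.7]
    - [-0.81, -0.86, 0, 0, 0, 0, 0.7]
    - [-0.81, -0.86, 0, 0, 0, 0, 0.7]
    - [-0.81, -0.86, 0, 0, 0, 0, 0.7]
    - [-0.81, -0.86, 0, 0, 0, 0, 0.7]

```text
time: 4.02
tcp_pos: [388.2, 218.9, 188.1]
ee_rot: [0.377, 3.118, 0.001]
ft_force: [0.2, 0.5, -0.1]
gripper_width: 64.4
finger_force: 0.0
```

arm_command:
  deltas:
    - [-0.81, -0.86, 0, 0, 0, 0, 0.7]
    - [-0.81, -0.86, 0, 0, 0, 0, 0.7]
    - [-0.81, -0.86, 0, 0, 0, 0, 0.7]
    - [-0.81, -0.86, 0, 0, 0, 0, 0.7]
    - [0, 0, 0, 0, 0, 0, 0.7]

```text
time: 4.43
tcp_pos: [436.3, 133.6, 188.2]
ee_rot: [0.387, 3.116, -0.001]
ft_force: [0.7, 0.2, 0.3]
gripper_width: 64.1
finger_force: 0.0
```

```bash
cat >> h.py <<'E'
def go(x,y,z=None):
    s=bot.state(); p=np.array(s["tcp_pos"]); M=R.from_rotvec(s["ee_rot"]).as_matrix()
    t=np.array([x,y,p[2] if z is None else z])
    print("t",round(s["time"],2),"tcp",np.round(p,1),"w",round(s["gripper_width"],1),"ff",round(s["finger_force"],1),"F",np.round(s["ft_force"],1),"yaw_y",np.round(M[:,1],3),"tz",np.round(M[:,2],3),"q7",np.round(s["qpos"][6],2))
    print("tool units",np.round(M.T@(t-p)/20,2))
E
python3 -c "
from h import *
go(502.8,12.2)
im,d=bot.camera('wrist'); cv2.imwrite('pics/w1.png',im)"
```

```text
t 4.43 tcp [436.3 133.6 188.2] w 64.1 ff 0.0 F [0.7 0.2 0.3] yaw_y [ 0.245  0.97  -0.001] tz [ 0.002 -0.001 -1.   ] q7 1.0
tool units [-4.71 -5.07  0.01]
```

View pics/w1.png

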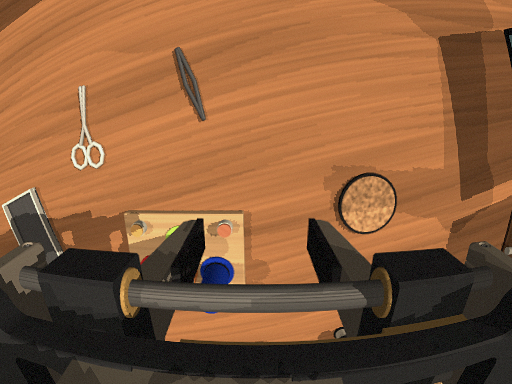

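arm_command:
  deltas:
    - [-0.78, -0.84, 0, 0, 0, 0, 0.65]
    - [-0.78, -0.84, 0, 0, 0, 0, 0.65]
    - [-0.78, -0.84, 0, 0, 0, 0, 0.65]
    - [-0.78, -0.84, 0, 0, 0, 0, 0.65]
    - [-0.78, -0.84, 0, 0, 0, 0, 0.65]

```text
time: 4.9
tcp_pos: [490.0, 38.0, 187.9]
ee_rot: [0.374, 3.119, 0.001]
ft_force: [0.4, -0.3, -0.1]
gripper_width: 59.9
finger_force: 0.0
```

arm_command:
  deltas:
    - [-0.78, -0.84, 0, 0, 0, 0, 0.65]
    - [0, 0, 0.6, 0, 0, 0, 0.65]
    - [0, 0, 0.8, 0, 0, 0, 0.65]
    - [0, 0, 0.6, 0, 0, 0, 0.65]
    - [0, 0, 0, 0, 0, 0, 0.65]

```text
time: 5.32
tcp_pos: [499.1, 18.5, 145.7]
ee_rot: [-0.375, -3.115, 0.001]
ft_force: [0.6, 0.5, -0.7]
gripper_width: 59.9
finger_force: 0.0
```

```bash
python3 - <<'E'
from h import *
go(502.8,12.2,64)
K,o,c=cam("wrist"); Mt=np.array(c["mount"])
s=bot.state(); im,d=bot.camera('wrist'); cv2.imwrite('pics/w2.png',im)
im,d=bot.camera('top'); P=cloud("top",d)
for n,m in top_masks(im,P,80,105).items():
    k,l,st,cc=cv2.connectedComponentsWithStats(m.astype(np.uint8))
    for i in range(1,k):
        if st[i,4]>60: print(n,st[i,4],np.round(at_z("top",cc[i],93),1))
E
```

```text
t 5.32 tcp [499.1  18.5 145.7] w 59.9 ff 0.0 F [ 0.6  0.5 -0.7] yaw_y [ 0.237  0.971 -0.001] tz [-0.004 -0.    -1.   ] q7 1.36
tool units [-0.27 -0.26  4.08]Traceback (most recent call last):
  File "<stdin>", line 3, in <module>
  File "h.py", line 7, in cam
    c=bot.get_calibration(n); return np.array(c["K"]),np.array(c["origin"],float),c
                                                               ~^^^^^^^^^^
KeyError: 'origin'
```

arm_command:
  deltas:
    - [-0.27, -0.27, 0, 0, 0, 0, 0.65]
    - [0, 0, 1, 0, 0, 0, 0.65]
    - [0, 0, 1, 0, 0, 0, 0.65]
    - [0, 0, 1, 0, 0, 0, 0.65]
    - [0, 0, 1, 0, 0, 0, 0.65]

```text
time: 5.73
tcp_pos: [506.4, 11.3, 68.2]
ee_rot: [0.376, 3.116, 0.002]
ft_force: [-0.5, -0.8, -0.5]
gripper_width: 59.9
finger_force: 0.0
```

arm_command:
  deltas:
    - [0, 0, 0, 0, 0, 0, 0.65]
    - [0, 0, 0, 0, 0, 0, 0.65]
    - [0, 0, 0, 0, 0, 0, 0.65]
    - [0, 0, 0, 0, 0, 0, 0.65]
    - [0, 0, 0, 0, 0, 0, 0.65]

```text
time: 6.15
tcp_pos: [506.1, 11.0, 69.1]
ee_rot: [0.377, 3.116, 0.001]
ft_force: [-0.0, 0.2, 0.3]
gripper_width: 59.5
finger_force: 0.0
```

```bash
python3 - <<'E'
from h import *
go(502.8,12.2,64)
im,d=bot.camera('wrist'); cv2.imwrite('pics/w2.png',im)
E
```

```text
t 6.15 tcp [506.1  11.   69.1] w 59.5 ff 0.0 F [-0.   0.2  0.3] yaw_y [0.238 0.971 0.001] tz [ 0.003  0.001 -1.   ] q7 1.45
tool units [0.17 0.02 0.26]
```

View pics/w2.png

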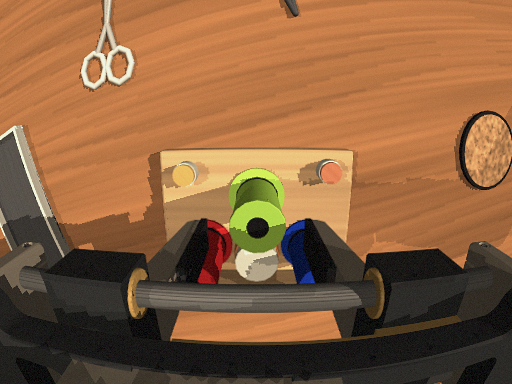

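```bash
cat >> h.py <<'E'
def wproj(pt):
    c=bot.get_calibration("wrist"); K=np.array(c["K"]); q=np.linalg.inv(np.array(c["mount"]))@np.r_[pt,1]
    v=np.array([q[0],-q[1],-q[2]]); th=np.arctan2(np.hypot(v[0],v[1]),v[2]); n=v[:2]/np.hypot(v[0],v[1])
    return K[:2,2]+K[0,0]*th*n
E
python3 - <<'E'
from h import *
for p in((0,0,-24),(3.4,0,-24),(10,0,-24),(0,30,0)): print(p,wproj(p))
E
```

```text
(0, 0, -24) [256.44594642 232.59520187]
(3.4, 0, -24) [256.44529958 227.54980779]
(10, 0, -24) [256.44352164 217.56475023]
(0, 30, 0) [298.79583452 219.47204664]
```

arm_command:
  deltas:
    - [0.17, 0.03, 0.26, 0, 0, 0, 0.65]
    - [0, 0, 0, 0, 0, 0, 0.65]
    - [0, 0, 0, 0, 0, 0, 0.2]
    - [0, 0, 0, 0, 0, 0, 0.2]
    - [0, 0, 0, 0, 0, 0, 0.2]
  grip_force: 12

```text
time: 6.62
tcp_pos: [501.9, 12.2, 62.6]
ee_rot: [0.377, 3.119, -0.0]
ft_force: [0.8, 0.5, 0.4]
gripper_width: 41.5
finger_force: 0.0
```

arm_command:
  deltas:
    - [0, 0, 0, 0, 0, 0, 0.2]
    - [0, 0, 0, 0, 0, 0, 0.2]
    - [0, 0, -0.2, 0, 0, 0, 0.2]
    - [0, 0, -0.3, 0, 0, 0, 0.2]
    - [0, 0, -0.5, 0, 0, 0, 0.2]

```text
time: 7.03
tcp_pos: [501.1, 12.1, 82.7]
ee_rot: [-0.378, -3.117, 0.001]
ft_force: [-0.2, 0.4, 0.4]
gripper_width: 35.2
finger_force: 12.0
```

arm_command:
  deltas:
    - [0, 0, -0.8, 0, 0, 0, 0.2]
    - [0, 0, -1, 0, 0, 0, 0.2]
    - [0, 0, -0.8, 0, 0, 0, 0.2]
    - [0, -0.3, -0.5, 0, 0, 0, 0.2]
    - [0.06, -0.6, 0, 0, 0, 0, 0.2]

```text
time: 7.45
tcp_pos: [498.3, -4.3, 147.2]
ee_rot: [0.373, 3.114, 0.003]
ft_force: [-0.6, -1.1, -0.2]
gripper_width: 34.8
finger_force: 12.0
```

arm_command:
  deltas:
    - [0.06, -0.95, 0, 0, 0, 0, 0.2]
    - [0.06, -0.95, 0, 0, 0, 0, 0.2]
    - [0.06, -0.95, 0, 0, 0, 0, 0.2]
    - [0.06, -0.95, 0, 0, 0, 0, 0.2]
    - [0.06, -0.95, 0, 0, 0, 0, 0.2]

```text
time: 7.87
tcp_pos: [466.3, -97.6, 144.0]
ee_rot: [-0.379, -3.117, 0.0]
ft_force: [0.1, 0.4, 0.2]
gripper_width: 35.2
finger_force: 12.0
```

arm_command:
  deltas:
    - [0.06, -0.95, 0, 0, 0, 0, 0.2]
    - [0.06, -0.95, 0, 0, 0, 0, 0.2]
    - [0.06, -0.95, 0, 0, 0, 0, 0.2]
    - [0.06, -0.95, 0, 0, 0, 0, 0.2]
    - [0.06, -0.95, 0, 0, 0, 0, 0.2]

```text
time: 8.28
tcp_pos: [437.6, -188.2, 144.0]
ee_rot: [-0.379, -3.117, -0.0]
ft_force: [0.0, -0.3, -1.2]
gripper_width: 35.1
finger_force: 12.0
```

arm_command:
  deltas:
    - [0.06, -0.95, 0, 0, 0, 0, 0.2]
    - [0.06, -0.95, 0, 0, 0, 0, 0.2]
    - [0.06, -0.95, 0, 0, 0, 0, 0.2]
    - [0.06, -0.6, 0, 0, 0, 0, 0.2]
    - [0, -0.3, 0, 0, 0, 0, 0.2]

```text
time: 8.7
tcp_pos: [414.5, -260.6, 144.1]
ee_rot: [-0.383, -3.117, 0.001]
ft_force: [0.1, 0.5, -1.2]
gripper_width: 35.2
finger_force: 12.0
```

```bash
python3 - <<'E'
from h import *
go(414.2,-264.7,47)
im,d=bot.camera('scene'); cv2.imwrite('pics/s1.png',im[100:260,150:350])
E
```

```text
t 8.7 tcp [ 414.5 -260.6  144.1] w 35.2 ff 12.0 F [ 0.1  0.5 -1.2] yaw_y [ 0.242  0.97  -0.001] tz [-0.001 -0.    -1.   ] q7 2.01
tool units [-0.04 -0.2   4.85]
```

arm_command:
  deltas:
    - [0, 0, 0.6, 0, 0, 0, 0.2]
    - [0, 0, 1, 0, 0, 0, 0.2]
    - [0, 0, 1, 0, 0, 0, 0.2]
    - [0, 0, 1, 0, 0, 0, 0.2]
    - [0, 0, 0.7, 0, 0, 0, 0.2]

```text
time: 9.17
tcp_pos: [415.8, -257.1, 56.8]
ee_rot: [-0.376, -3.117, -0.001]
ft_force: [0.2, 0.8, -0.3]
gripper_width: 35.0
finger_force: 12.0
```

arm_command:
  deltas:
    - [0, 0, 0.2, 0, 0, 0, 0.2]
    - [0, 0, 0.1, 0, 0, 0, 0.2]
    - [0, 0, 0, 0, 0, 0, 0.2]
    - [0, 0, 0, 0, 0, 0, 0.2]
    - [0, 0, 0, 0, 0, 0, 0.2]

```text
time: 9.58
tcp_pos: [417.5, -258.5, 53.5]
ee_rot: [0.377, 3.117, -0.0]
ft_force: [-0.1, -0.5, -1.2]
gripper_width: 34.8
finger_force: 12.0
```

```bash
python3 - <<'E'
from h import *
go(414.2,-264.7,47)
im,d=bot.camera('wrist'); cv2.imwrite('pics/s1.png',im)
E
```

```text
t 9.58 tcp [ 417.5 -258.5   53.5] w 34.8 ff 12.0 F [-0.1 -0.5 -1.2] yaw_y [ 0.238  0.971 -0.   ] tz [ 0.002 -0.001 -1.   ] q7 2.12
tool units [ 0.09 -0.34  0.32]
```

View pics/s1.png

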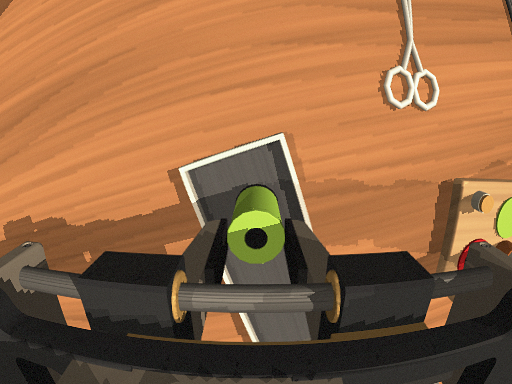

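arm_command:
  deltas:
    - [0.09, -0.34, 0, 0, 0, 0, 0.2]
    - [0, 0, 0.15, 0, 0, 0, 0.2]
    - [0, 0, 0.1, 0, 0, 0, 0.2]
    - [0, 0, 0.05, 0, 0, 0, 0.2]
    - [0, 0, 0, 0, 0, 0, 0.2]

```text
time: 10.05
tcp_pos: [413.2, -264.3, 46.3]
ee_rot: [-0.377, -3.118, -0.0]
ft_force: [1.2, -0.6, -1.3]
gripper_width: 34.8
finger_force: 12.0
```

arm_command:
  deltas:
    - [0, 0, 0, 0, 0, 0, 0.2]
    - [0, 0, 0, 0, 0, 0, 0.2]
    - [0, 0, 0, 0, 0, 0, 0.2]
    - [0, 0, 0, 0, 0, 0, 0.2]
    - [0, 0, 0, 0, 0, 0, 0.2]

```text
time: 10.47
tcp_pos: [413.5, -264.4, 46.6]
ee_rot: [0.377, 3.119, 0.0]
ft_force: [-0.2, -0.7, -0.3]
gripper_width: 34.7
finger_force: 12.0
```

arm_command:
  deltas:
    - [0, 0, 0.05, 0, 0, 0, 0.2]
    - [0, 0, 0, 0, 0, 0, 0.6]
    - [0, 0, 0, 0, 0, 0, 0.6]
    - [0, 0, 0, 0, 0, 0, 0.6]
    - [0, 0, 0, 0, 0, 0, 0.6]

```text
time: 10.88
tcp_pos: [413.5, -264.5, 45.6]
ee_rot: [0.378, 3.119, -0.0]
ft_force: [0.2, 0.1, 0.1]
gripper_width: 55.0
finger_force: 0.0
```

arm_command:
  deltas:
    - [0, 0, -0.5, 0, 0, 0, 0.6]
    - [0, 0, -1, 0, 0, 0, 0.6]
    - [0, 0, -1, 0, 0, 0, 0.6]
    - [0, 0, -1, 0, 0, 0, 0.6]
    - [-0.18, 0.5, -0.3, 0, 0, 0, 0.6]

```text
time: 11.3
tcp_pos: [419.8, -258.2, 125.0]
ee_rot: [0.382, 3.114, -0.003]
ft_force: [0.3, -0.1, -0.2]
gripper_width: 55.3
finger_force: 0.0
```

arm_command:
  deltas:
    - [-0.18, 0.93, 0, 0, 0, 0, 0.65]
    - [-0.18, 0.93, 0, 0, 0, 0, 0.65]
    - [-0.18, 0.93, 0, 0, 0, 0, 0.65]
    - [-0.18, 0.93, 0, 0, 0, 0, 0.65]
    - [-0.18, 0.93, 0, 0, 0, 0, 0.65]

```text
time: 11.72
tcp_pos: [459.4, -168.9, 122.5]
ee_rot: [0.378, 3.118, 0.0]
ft_force: [-0.5, 0.2, -0.6]
gripper_width: 59.6
finger_force: 0.0
```

arm_command:
  deltas:
    - [-0.18, 0.93, 0, 0, 0, 0, 0.65]
    - [-0.18, 0.93, 0, 0, 0, 0, 0.65]
    - [-0.18, 0.93, 0, 0, 0, 0, 0.65]
    - [-0.18, 0.93, 0, 0, 0, 0, 0.65]
    - [-0.18, 0.93, 0, 0, 0, 0, 0.65]

```text
time: 12.13
tcp_pos: [499.1, -82.8, 122.4]
ee_rot: [0.378, 3.118, 0.0]
ft_force: [1.0, -0.1, -0.7]
gripper_width: 59.9
finger_force: 0.0
```

arm_command:
  deltas:
    - [-0.18, 0.93, 0, 0, 0, 0, 0.65]
    - [-0.18, 0.93, 0, 0, 0, 0, 0.65]
    - [-0.18, 0.93, 0, 0, 0, 0, 0.65]
    - [-0.18, 0.93, 0, 0, 0, 0, 0.65]
    - [-0.18, 0.93, 0, 0, 0, 0, 0.65]

```text
time: 12.55
tcp_pos: [538.7, 3.2, 122.4]
ee_rot: [0.378, 3.118, -0.0]
ft_force: [0.2, 0.6, -0.7]
gripper_width: 59.4
finger_force: 0.0
```

arm_command:
  deltas:
    - [-0.18, 0.93, 0, 0, 0, 0, 0.65]
    - [-0.18, 0.93, 0, 0, 0, 0, 0.65]
    - [0, 0.3, 0, 0, 0, 0, 0.65]
    - [0, 0, 0, 0, 0, 0, 0.65]
    - [0, 0, 0, 0, 0, 0, 0.65]

```text
time: 12.97
tcp_pos: [555.2, 42.0, 121.8]
ee_rot: [-0.378, -3.119, 0.001]
ft_force: [0.3, 0.4, -0.3]
gripper_width: 59.7
finger_force: 0.0
```

```bash
cat >> h.py <<'E'
def wdot(im,h=-24,tag=""):
    "coarse: wrist blobs near expected"
def tops(exp=None):
    "spool tops seen by the top camera, plane-intersected at their own height"
    im,d=bot.camera("top"); P=cloud("top",d)
    for zl,zh,zt in((68,84,76),(85,101,93)):
        for n,m in top_masks(im,P,zl,zh).items():
            k,l,st,c=cv2.connectedComponentsWithStats(m.astype(np.uint8))
            for i in range(1,k):
                if 120<st[i,4]<320: print(n,st[i,4],"@",zt,np.round(at_z("top",c[i],zt),1))
    return im
E
python3 - <<'E'
from h import *
go(557,45.2,64); tops()
E
```

```text
t 12.97 tcp [555.2  42.  121.8] w 59.7 ff 0.0 F [ 0.3  0.4 -0.3] yaw_y [ 0.239  0.971 -0.001] tz [-0.    -0.001 -1.   ] q7 1.39
tool units [-0.05  0.18  2.89]
lime 259 @ 76 [ 414.8 -263.6   76. ]
blue 125 @ 76 [ 784.2 -513.9   76. ]
red 160 @ 93 [530.8 -45.5  93. ]
blue 136 @ 93 [ 785.5 -445.7   93. ]
blue 130 @ 93 [550.4  47.1  93. ]
```

arm_command:
  deltas:
    - [-0.05, 0.18, 0, 0, 0, 0, 0.65]
    - [0, 0, 0.8, 0, 0, 0, 0.65]
    - [0, 0, 1, 0, 0, 0, 0.65]
    - [0, 0, 0.8, 0, 0, 0, 0.65]
    - [0, 0, 0.25, 0, 0, 0, 0.65]

```text
time: 13.43
tcp_pos: [555.7, 44.9, 62.6]
ee_rot: [-0.379, -3.115, 0.002]
ft_force: [0.3, -0.5, 0.5]
gripper_width: 60.0
finger_force: 0.0
```

arm_command:
  deltas:
    - [0, 0, 0, 0, 0, 0, 0.65]
    - [0, 0, 0, 0, 0, 0, 0.65]
    - [0, 0, 0, 0, 0, 0, 0.2]
    - [0, 0, 0, 0, 0, 0, 0.2]
    - [0, 0, 0, 0, 0, 0, 0.2]

```text
time: 13.85
tcp_pos: [558.1, 46.0, 65.5]
ee_rot: [0.377, 3.117, 0.001]
ft_force: [-0.3, 0.7, -0.2]
gripper_width: 42.1
finger_force: 0.0
```

arm_command:
  deltas:
    - [0, 0, 0, 0, 0, 0, 0.2]
    - [0, 0, 0, 0, 0, 0, 0.2]
    - [0, 0, 0, 0, 0, 0, 0.2]
    - [0, 0, 0, 0, 0, 0, 0.2]
    - [0, 0, 0, 0, 0, 0, 0.2]

```text
time: 14.27
tcp_pos: [558.0, 46.1, 65.1]
ee_rot: [0.377, 3.118, 0.001]
ft_force: [1.0, -0.1, 4.8]
gripper_width: 33.9
finger_force: 12.0
```

```bash
python3 - <<'E'
from h import *
go(557,45.2,64)
E
```

```text
t 14.27 tcp [558.   46.1  65.1] w 33.9 ff 12.0 F [ 1.  -0.1  4.8] yaw_y [0.238 0.971 0.001] tz [ 0.001  0.    -1.   ] q7 1.42
tool units [ 0.04 -0.06  0.05]
```

arm_command:
  deltas:
    - [0, 0, -0.1, 0, 0, 0, 0.2]
    - [0, 0, -0.2, 0, 0, 0, 0.2]
    - [0, 0, -0.4, 0, 0, 0, 0.2]
    - [0, 0, -0.5, 0, 0, 0, 0.2]
    - [0, 0, 0, 0, 0, 0, 0.2]

```text
time: 14.68
tcp_pos: [558.8, 45.9, 90.8]
ee_rot: [0.377, 3.116, 0.002]
ft_force: [1.3, -0.6, -1.1]
gripper_width: 34.0
finger_force: 12.0
```

```bash
python3 - <<'E'
from h import *
go(479,-260,48)
im,d=bot.camera('wrist'); cv2.imwrite('pics/w3.png',im)
E
```

```text
t 14.68 tcp [558.8  45.9  90.8] w 34.0 ff 12.0 F [ 1.3 -0.6 -1.1] yaw_y [0.239 0.971 0.001] tz [ 0.003  0.001 -1.   ] q7 1.41
tool units [  0.23 -15.81   2.12]
```

View pics/w3.png

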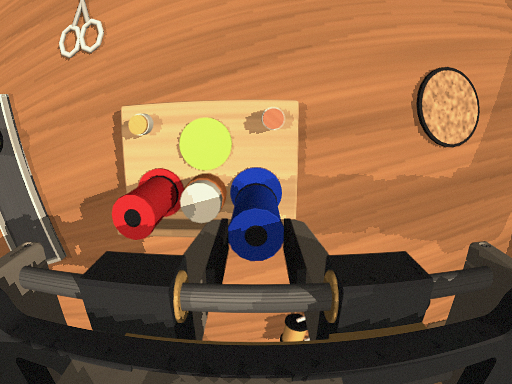

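arm_command:
  deltas:
    - [0, 0, -0.6, 0, 0, 0, 0.2]
    - [0, 0, -1, 0, 0, 0, 0.2]
    - [0, 0, -1, 0, 0, 0, 0.2]
    - [0, 0, -0.4, 0, 0, 0, 0.2]
    - [0, -0.5, 0, 0, 0, 0, 0.2]

```text
time: 15.15
tcp_pos: [556.8, 38.2, 150.8]
ee_rot: [0.372, 3.115, 0.004]
ft_force: [0.7, -0.6, -0.9]
gripper_width: 34.1
finger_force: 12.0
```

arm_command:
  deltas:
    - [0.02, -0.93, 0, 0, 0, 0, 0.2]
    - [0.02, -0.93, 0, 0, 0, 0, 0.2]
    - [0.02, -0.93, 0, 0, 0, 0, 0.2]
    - [0.02, -0.93, 0, 0, 0, 0, 0.2]
    - [0.02, -0.93, 0, 0, 0, 0, 0.2]

```text
time: 15.57
tcp_pos: [529.5, -55.1, 147.6]
ee_rot: [-0.378, -3.117, 0.001]
ft_force: [0.5, -0.2, -0.3]
gripper_width: 33.9
finger_force: 12.0
```

arm_command:
  deltas:
    - [0.02, -0.93, 0, 0, 0, 0, 0.2]
    - [0.02, -0.93, 0, 0, 0, 0, 0.2]
    - [0.02, -0.93, 0, 0, 0, 0, 0.2]
    - [0.02, -0.93, 0, 0, 0, 0, 0.2]
    - [0.02, -0.93, 0, 0, 0, 0, 0.2]

```text
time: 15.98
tcp_pos: [505.2, -144.8, 147.6]
ee_rot: [-0.378, -3.117, 0.0]
ft_force: [0.5, 0.1, 0.4]
gripper_width: 33.9
finger_force: 12.0
```

arm_command:
  deltas:
    - [0.02, -0.93, 0, 0, 0, 0, 0.2]
    - [0.02, -0.93, 0, 0, 0, 0, 0.2]
    - [0.02, -0.93, 0, 0, 0, 0, 0.2]
    - [0, -0.93, 0, 0, 0, 0, 0.2]
    - [0, -0.93, 0, 0, 0, 0, 0.2]

```text
time: 16.4
tcp_pos: [481.8, -234.6, 147.6]
ee_rot: [-0.378, -3.117, -0.0]
ft_force: [0.5, 0.7, -1.0]
gripper_width: 34.0
finger_force: 12.0
```

arm_command:
  deltas:
    - [0, -0.7, 0, 0, 0, 0, 0.2]
    - [0, -0.6, 0, 0, 0, 0, 0.2]
    - [0, 0, 0.5, 0, 0, 0, 0.2]
    - [0, 0, 0.7, 0, 0, 0, 0.2]
    - [0, 0, 0, 0, 0, 0, 0.2]

```text
time: 16.82
tcp_pos: [474.8, -257.3, 121.3]
ee_rot: [-0.377, -3.113, -0.003]
ft_force: [-0.6, -0.7, -1.6]
gripper_width: 34.0
finger_force: 12.0
```

```bash
python3 - <<'E'
from h import *
go(479,-260,48)
E
```

```text
t 16.82 tcp [ 474.8 -257.3  121.3] w 34.0 ff 12.0 F [-0.6 -0.7 -1.6] yaw_y [0.239 0.971 0.001] tz [-0.005  0.002 -1.   ] q7 2.0
tool units [-0.26 -0.09  3.66]
```

arm_command:
  deltas:
    - [-0.2, -0.05, 0.5, 0, 0, 0, 0.2]
    - [0, 0, 1, 0, 0, 0, 0.2]
    - [0, 0, 1, 0, 0, 0, 0.2]
    - [0, 0, 0.7, 0, 0, 0, 0.2]
    - [0, 0, 0.2, 0, 0, 0, 0.2]

```text
time: 17.23
tcp_pos: [479.7, -259.4, 54.0]
ee_rot: [-0.375, -3.115, -0.002]
ft_force: [-0.5, -0.2, 0.0]
gripper_width: 33.7
finger_force: 12.0
```

arm_command:
  deltas:
    - [0, 0, 0, 0, 0, 0, 0.2]
    - [0, 0, 0, 0, 0, 0, 0.2]
    - [0, 0, 0, 0, 0, 0, 0.2]
    - [0, 0, 0, 0, 0, 0, 0.2]
    - [0, 0, 0, 0, 0, 0, 0.2]

```text
time: 17.65
tcp_pos: [481.6, -260.8, 57.4]
ee_rot: [0.377, 3.117, -0.0]
ft_force: [-1.0, -0.1, -0.4]
gripper_width: 34.2
finger_force: 12.0
```

```bash
python3 - <<'E'
from h import *
go(479,-260,48)
E
```

```text
t 17.65 tcp [ 481.6 -260.8   57.4] w 34.2 ff 12.0 F [-1.  -0.1 -0.4] yaw_y [ 0.238  0.971 -0.   ] tz [ 0.002 -0.    -1.   ] q7 2.07
tool units [0.14 0.01 0.47]
```

arm_command:
  deltas:
    - [0, 0, 0.2, 0, 0, 0, 0.2]
    - [0, 0, 0.2, 0, 0, 0, 0.2]
    - [0, 0, 0.07, 0, 0, 0, 0.2]
    - [0, 0, 0, 0, 0, 0, 0.2]
    - [0, 0, 0, 0, 0, 0, 0.2]

```text
time: 18.07
tcp_pos: [481.4, -260.6, 47.6]
ee_rot: [0.377, 3.118, 0.001]
ft_force: [-0.3, 1.3, 6.0]
gripper_width: 34.4
finger_force: 12.0
```

arm_command:
  deltas:
    - [0, 0, 0, 0, 0, 0, 0.2]
    - [0, 0, 0, 0, 0, 0, 0.6]
    - [0, 0, 0, 0, 0, 0, 0.6]
    - [0, 0, 0, 0, 0, 0, 0.6]
    - [0, 0, 0, 0, 0, 0, 0.6]

```text
time: 18.48
tcp_pos: [480.7, -260.6, 46.9]
ee_rot: [-0.377, -3.118, -0.0]
ft_force: [-0.2, 0.8, -0.8]
gripper_width: 55.1
finger_force: 0.0
```

```bash
python3 - <<'E'
from h import *
go(535.2,-42.6,115)
E
```

```text
t 18.48 tcp [ 480.7 -260.6   46.9] w 55.1 ff 0.0 F [-0.2  0.8 -0.8] yaw_y [ 0.239  0.971 -0.   ] tz [-0.  0. -1.] q7 2.08
tool units [-0.04 11.24 -3.4 ]
```

arm_command:
  deltas:
    - [0, 0, -0.5, 0, 0, 0, 0.6]
    - [0, 0, -1, 0, 0, 0, 0.6]
    - [0, 0, -1, 0, 0, 0, 0.6]
    - [0, 0, -0.9, 0, 0, 0, 0.6]
    - [0, 0.6, 0, 0, 0, 0, 0.6]

```text
time: 18.9
tcp_pos: [485.3, -252.4, 119.2]
ee_rot: [0.383, 3.112, -0.004]
ft_force: [-1.0, -0.6, 0.8]
gripper_width: 55.3
finger_force: 0.0
```

arm_command:
  deltas:
    - [0, 0.95, 0, 0, 0, 0, 0.65]
    - [0, 0.95, 0, 0, 0, 0, 0.65]
    - [0, 0.95, 0, 0, 0, 0, 0.65]
    - [0, 0.95, 0, 0, 0, 0, 0.65]
    - [0, 0.95, 0, 0, 0, 0, 0.65]

```text
time: 19.32
tcp_pos: [506.3, -154.9, 114.9]
ee_rot: [-0.377, -3.118, -0.001]
ft_force: [-0.1, -0.8, -0.3]
gripper_width: 59.9
finger_force: 0.0
```

arm_command:
  deltas:
    - [0, 0.95, 0, 0, 0, 0, 0.65]
    - [0, 0.95, 0, 0, 0, 0, 0.65]
    - [0, 0.95, 0, 0, 0, 0, 0.65]
    - [0, 0.95, 0, 0, 0, 0, 0.65]
    - [0, 0.95, 0, 0, 0, 0, 0.65]

```text
time: 19.73
tcp_pos: [528.8, -62.6, 114.8]
ee_rot: [-0.377, -3.118, -0.0]
ft_force: [-0.2, -0.2, 0.2]
gripper_width: 60.0
finger_force: 0.0
```

arm_command:
  deltas:
    - [0, 0.7, 0, 0, 0, 0, 0.65]
    - [0, 0.4, 0, 0, 0, 0, 0.65]
    - [0, 0, 0, 0, 0, 0, 0.65]
    - [0, 0, 0, 0, 0, 0, 0.65]
    - [0, 0, 0, 0, 0, 0, 0.65]

```text
time: 20.15
tcp_pos: [534.0, -44.1, 115.1]
ee_rot: [-0.379, -3.118, 0.001]
ft_force: [0.1, -0.2, -0.4]
gripper_width: 59.7
finger_force: 0.0
```

```bash
python3 - <<'E'
from h import *
go(535.2,-42.6,64);tops()
E
```

```text
t 20.15 tcp [534.  -44.1 115.1] w 59.7 ff 0.0 F [ 0.1 -0.2 -0.4] yaw_y [ 0.24   0.971 -0.001] tz [-0. -0. -1.] q7 1.57
tool units [-0.04  0.09  2.56]
lime 259 @ 76 [ 414.9 -263.6   76. ]
blue 121 @ 76 [ 783.4 -514.2   76. ]
blue 244 @ 76 [ 481.6 -260.1   76. ]
blue 123 @ 93 [ 785.7 -445.2   93. ]
```

arm_command:
  deltas:
    - [-0.05, 0.09, 0, 0, 0, 0, 0.65]
    - [0, 0, 0.8, 0, 0, 0, 0.65]
    - [0, 0, 1, 0, 0, 0, 0.65]
    - [0, 0, 0.7, 0, 0, 0, 0.65]
    - [0, 0, 0, 0, 0, 0, 0.65]

```text
time: 20.62
tcp_pos: [533.6, -42.1, 62.8]
ee_rot: [-0.378, -3.114, 0.002]
ft_force: [-1.1, 0.2, 0.1]
gripper_width: 59.6
finger_force: 0.0
```

arm_command:
  deltas:
    - [0, 0, 0, 0, 0, 0, 0.65]
    - [0, 0, 0, 0, 0, 0, 0.65]
    - [0, 0, 0, 0, 0, 0, 0.2]
    - [0, 0, 0, 0, 0, 0, 0.2]
    - [0, 0, 0, 0, 0, 0, 0.2]

```text
time: 21.03
tcp_pos: [536.3, -41.6, 65.9]
ee_rot: [0.377, 3.118, 0.001]
ft_force: [-0.1, 0.3, 0.3]
gripper_width: 42.1
finger_force: 0.0
```

arm_command:
  deltas:
    - [0, 0, 0, 0, 0, 0, 0.2]
    - [0, 0, 0, 0, 0, 0, 0.2]
    - [0, 0, 0, 0, 0, 0, 0.2]
    - [0, 0, 0, 0, 0, 0, 0.2]
    - [0, 0, 0, 0, 0, 0, 0.2]

```text
time: 21.45
tcp_pos: [537.8, -43.0, 67.4]
ee_rot: [0.378, 3.114, -0.001]
ft_force: [-1.0, -1.7, 12.3]
gripper_width: 18.5
finger_force: 8.2
```

```bash
python3 - <<'E'
from h import *
go(543.8,-255.3,120)
E
```

```text
t 21.45 tcp [537.8 -43.   67.4] w 18.5 ff 8.2 F [-1.  -1.7 12.3] yaw_y [0.239 0.971 0.   ] tz [ 0.004 -0.001 -1.   ] q7 1.61
tool units [ -2.84 -10.24  -2.62]
```

```bash
python3 - <<'E'
from h import *
im,d=bot.camera('wrist'); cv2.imwrite('pics/w4.png',im)
E
```

View pics/w4.png

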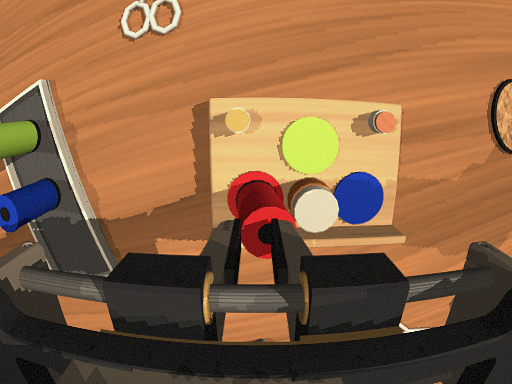

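```bash
cat >> h.py <<'E'
def wcloud(d):
    s=bot.state(); c=bot.get_calibration("wrist"); K=np.array(c["K"]); M=np.array(c["mount"])
    v,u=np.mgrid[:384,:512]; x=u-K[0,2]; y=v-K[1,2]; r=np.hypot(x,y)+1e-9; t=np.tan(np.minimum(r/K[0,0],1.4))
    p=np.stack([x/r*t,-y/r*t,-np.ones_like(r)],-1)*d[...,None]
    return (p@M[:3,:3].T+M[:3,3])@R.from_rotvec(s["ee_rot"]).as_matrix().T+np.array(s["tcp_pos"])
E
python3 - <<'E'
from h import *
im,d=bot.camera('wrist'); P=wcloud(d)
for u,v in((255,215),(250,225),(265,215),(280,212),(262,222),(262,245),(268,252),(240,180),(315,212),(240,230),(278,226)): print((u,v),im[v,u],np.round(P[v,u],1))
im,d=bot.camera('scene'); np.save('pics/sc.npy',d)
cv2.imwrite("pics/s2.png",cv2.resize(im[140:260,190:340],None,fx=5,fy=5,interpolation=cv2.INTER_CUBIC))
E
```

```text
(255, 215) [ 43  42 224] [525.  -40.7  94.9]
(250, 225) [ 23  21 129] [530.5 -45.2  95. ]
(265, 215) [ 42  43 224] [526.6 -34.9  94.5]
(280, 212) [ 44  45 225] [527.2 -25.6  93.8]
(262, 222) [ 25  23 129] [530.2 -37.6  95.4]
(262, 245) [ 21  22 130] [545.8 -41.3  93.9]
(268, 252) [ 21  25 126] [551.7 -38.8  93.5]
(240, 180) [ 50  46 234] [517.  -51.9  19.8]
(315, 212) [182 219 230] [ 5.463e+02 -1.000e-01  5.720e+01]
(240, 230) [24 25 39] [530.6 -51.3  99.2]
(278, 226) [17 18 21] [530.4 -28.6 107.2]
```

View pics/s2.png

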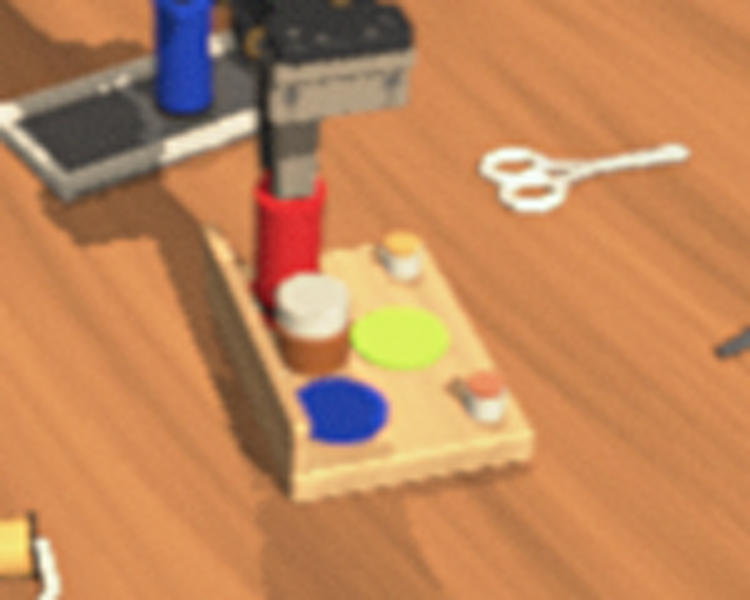

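arm_command:
  deltas:
    - [0, 0, 0, 0, 0, 0, 0.23]
    - [0, 0, 0, 0, 0, 0, 0.26]
    - [0, 0, 0, 0, 0, 0, 0.29]
    - [0, 0, 0, 0, 0, 0, 0.32]
    - [0, 0, 0, 0, 0, 0, 0.35]
  grip_force: 5

```text
time: 22.02
tcp_pos: [538.2, -41.7, 67.5]
ee_rot: [0.377, 3.114, 0.002]
ft_force: [-0.4, 0.7, 11.1]
gripper_width: 31.8
finger_force: 5.9
```

arm_command:
  deltas:
    - [0, 0, 0, 0, 0, 0, 0.4]
    - [0, 0, 0, 0, 0, 0, 0.45]
    - [0, 0, 0, 0, 0, 0, 0.5]
    - [0, 0, 0, 0, 0, 0, 0.55]
    - [0, 0, 0, 0, 0, 0, 0.6]

```text
time: 22.43
tcp_pos: [537.5, -41.7, 66.8]
ee_rot: [0.377, 3.115, 0.001]
ft_force: [-0.2, 0.3, 7.2]
gripper_width: 54.4
finger_force: 3.2
```

```bash
python3 - <<'E'
from h import *
go(535.2,-42.6,60)
im,d=bot.camera('wrist'); cv2.imwrite('pics/w5.png',im); P=wcloud(d)
m=top_masks(im,P,88,102)["red"]; q=P[m]; print(m.sum(),(q.min(0)+q.max(0))/2,np.ptp(q,0), np.linalg.lstsq(np.c_[q[:,:2]-q[:,:2].mean(0),np.ones(len(q))],q[:,2],rcond=None)[0])
print(P[205:210,300:330].reshape(-1,3).mean(0))
E
```

```text
t 22.43 tcp [537.5 -41.7  66.8] w 54.4 ff 3.2 F [-0.2  0.3  7.2] yaw_y [0.239 0.971 0.001] tz [ 0.004  0.    -1.   ] q7 1.61
tool units [ 0.1  -0.07  0.34]
1646 [539.85307054 -35.8235442   94.73645646] [41.01405775 69.62659606 13.42997759] [ 4.61479730e-02 -1.56554349e-01  9.53341108e+01]
[5.37973320e+02 3.37097489e-01 6.77385396e+01]
```

View pics/w5.png

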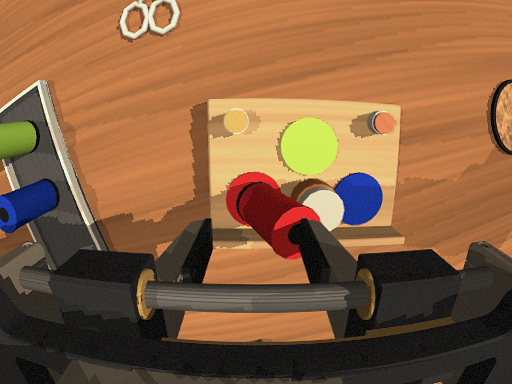

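arm_command:
  deltas:
    - [0, -0.2, 0, 0, 0, 0, 0.6]
    - [0, -0.25, 0, 0, 0, 0, 0.6]
    - [0, -0.25, 0, 0, 0, 0, 0.6]
    - [0, -0.25, 0, 0, 0, 0, 0.6]
    - [0, -0.25, 0, 0, 0, 0, 0.6]

```text
time: 22.9
tcp_pos: [531.6, -65.4, 66.9]
ee_rot: [0.377, 3.115, 0.001]
ft_force: [0.4, -1.6, 5.5]
gripper_width: 54.9
finger_force: 2.6
```

```bash
python3 - <<'E'
from h import *
go(535.2,-42.6,60)
im,d=bot.camera('wrist'); cv2.imwrite('pics/w6.png',im); P=wcloud(d)
hsv=cv2.cvtColor(im,cv2.COLOR_BGR2HSV); m=((hsv[...,0]<8)|(hsv[...,0]>172))&(hsv[...,1]>120)&(P[...,2]>80)&(P[...,2]<125)
q=P[m]; print(m.sum(),np.median(q,0),q.min(0),q.max(0))
E
```

```text
t 22.9 tcp [531.6 -65.4  66.9] w 54.9 ff 2.6 F [ 0.4 -1.6  5.5] yaw_y [0.239 0.971 0.001] tz [ 0.004  0.    -1.   ] q7 1.66
tool units [0.1  1.15 0.35]
1616 [528.34382777 -47.05071228  93.20106816] [513.68967558 -95.91121121  80.15999501] [554.15899407 -24.19326907 124.91314688]
```

View pics/w6.png

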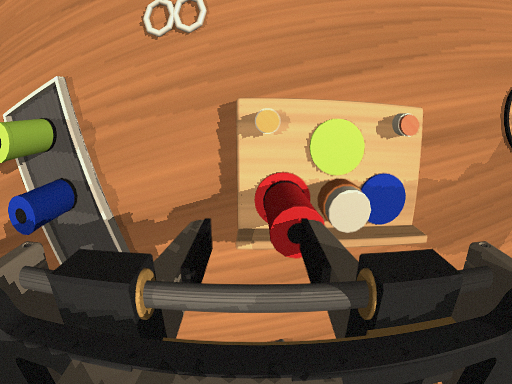

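arm_command:
  deltas:
    - [0, -0.05, -0.1, 0, 0, 0, 0.6]
    - [0, 0, -0.2, 0, 0, 0, 0.6]
    - [0, 0, -0.2, 0, 0, 0, 0.6]
    - [0, 0, -0.2, 0, 0, 0, 0.6]
    - [0, 0, -0.2, 0, 0, 0, 0.6]

```text
time: 23.37
tcp_pos: [529.8, -65.6, 83.6]
ee_rot: [-0.377, -3.119, -0.0]
ft_force: [-0.5, -0.5, 0.5]
gripper_width: 55.0
finger_force: 0.0
```

```bash
python3 - <<'E'
from h import *
go(535.2,-42.6,60)
im,d=bot.camera('wrist'); cv2.imwrite('pics/w7.png',im); P=wcloud(d)
hsv=cv2.cvtColor(im,cv2.COLOR_BGR2HSV); m=((hsv[...,0]<8)|(hsv[...,0]>172))&(hsv[...,1]>120)&(P[...,2]>80)&(P[...,2]<125)&(P[...,1]>-75)
q=P[m]; print(m.sum(),np.median(q,0),q.min(0),q.max(0))
print(np.linalg.lstsq(np.c_[q[:,:2]-q[:,:2].mean(0),np.ones(len(q))],q[:,2],rcond=None)[0])
E
```

```text
t 23.37 tcp [529.8 -65.6  83.6] w 55.0 ff 0.0 F [-0.5 -0.5  0.5] yaw_y [0.238 0.971 0.   ] tz [-0.  0. -1.] q7 1.64
tool units [0.01 1.18 1.18]
1538 [530.01477188 -45.99202031  93.60928985] [518.16582857 -60.21786798  80.06149408] [553.78446857 -25.27687942 120.77392115]
[1.27704448e-01 4.27649806e-02 9.31919351e+01]
```

View pics/w7.png

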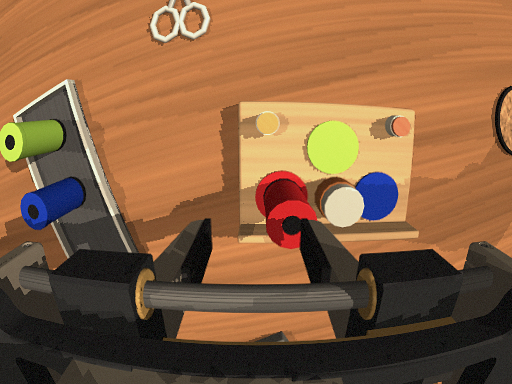

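arm_command:
  deltas:
    - [0, 0, -0.4, 0, 0, 0, 0.6]
    - [0, 0, -0.8, 0, 0, 0, 0.65]
    - [0, 0, -0.8, 0, 0, 0, 0.65]
    - [0, 0, 0, 0, 0, 0.8, 0.65]
    - [0, 0, 0, 0, 0, 0.9, 0.65]

```text
time: 23.83
tcp_pos: [530.6, -65.9, 124.7]
ee_rot: [0.699, 3.06, 0.002]
ft_force: [0.3, 0.1, -0.5]
gripper_width: 60.0
finger_force: 0.0
```

arm_command:
  deltas:
    - [0, 0, 0, 0, 0, 0.95, 0.65]
    - [0, 0, 0, 0, 0, 0.95, 0.65]
    - [0, 0, 0, 0, 0, 0.95, 0.65]
    - [0, 0, 0, 0, 0, 0.95, 0.65]
    - [0, 0, 0, 0, 0, 0.95, 0.65]

```text
time: 24.25
tcp_pos: [529.8, -65.7, 123.6]
ee_rot: [1.534, 2.742, 0.001]
ft_force: [-1.0, 0.8, 0.1]
gripper_width: 60.0
finger_force: 0.0
```

arm_command:
  deltas:
    - [0, 0, 0, 0, 0, 0.95, 0.65]
    - [0, 0, 0, 0, 0, 0.95, 0.65]
    - [0, 0, 0, 0, 0, 0.95, 0.65]
    - [0, 0, 0, 0, 0, 0.95, 0.65]
    - [0, 0, 0, 0, 0, 0.95, 0.65]

```text
time: 24.67
tcp_pos: [529.8, -65.6, 123.6]
ee_rot: [-2.243, -2.2, -0.001]
ft_force: [-0.2, -0.8, 0.3]
gripper_width: 59.8
finger_force: 0.0
```

arm_command:
  deltas:
    - [0, 0, 0, 0, 0, 0.95, 0.65]
    - [0, 0, 0, 0, 0, 0.94, 0.65]
    - [0, 0, 0, 0, 0, 0, 0.65]
    - [0, 0, 0, 0, 0, 0, 0.65]
    - [0, 0, 0, 0, 0, 0, 0.65]

```text
time: 25.08
tcp_pos: [529.8, -65.6, 123.4]
ee_rot: [-2.469, -1.942, -0.0]
ft_force: [0.5, -0.1, 0.3]
gripper_width: 59.6
finger_force: 0.0
```

```bash
python3 - <<'E'
from h import *
go(535.2,-42.6,53);tops()
im,d=bot.camera('wrist'); cv2.imwrite('pics/w8.png',im); P=wcloud(d)
m=top_masks(im,P,85,102)["red"]; q=P[m]; print("wrist red",m.sum(),np.median(q,0),np.percentile(q,1,axis=0),np.percentile(q,99,axis=0))
E
```

```text
t 25.08 tcp [529.8 -65.6 123.4] w 59.6 ff 0.0 F [ 0.5 -0.1  0.3] yaw_y [ 0.972 -0.235  0.   ] tz [ 0.  0. -1.] q7 0.24
tool units [ 1.18 -0.01  3.52]
lime 259 @ 76 [ 414.8 -263.6   76. ]
blue 125 @ 76 [ 783.6 -514.4   76. ]
blue 245 @ 76 [ 481.5 -260.    76. ]
blue 129 @ 93 [ 785.5 -445.2   93. ]
wrist red 1389 [536.35186977 -41.17916965  92.95187595] [519.49803582 -58.83750515  90.92979179] [552.75215017 -25.08082826  94.4170503 ]
```

View pics/w8.png

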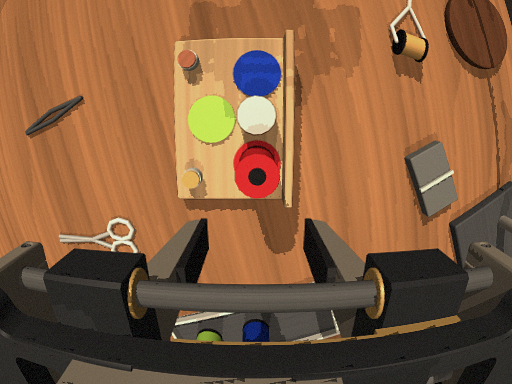

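arm_command:
  deltas:
    - [0.6, 0, 0, 0, 0, 0, 0.65]
    - [0.6, 0, 0, 0, 0, 0, 0.65]
    - [0, 0, 0.6, 0, 0, 0, 0.65]
    - [0, 0, 0.8, 0, 0, 0, 0.65]
    - [0, 0, 0.3, 0, 0, 0, 0.65]

```text
time: 25.6
tcp_pos: [534.3, -41.3, 86.9]
ee_rot: [-2.469, -1.94, 0.003]
ft_force: [-0.5, -0.5, -1.4]
gripper_width: 59.4
finger_force: 0.0
```

arm_command:
  deltas:
    - [0, 0, 0, 0, 0, 0, 0.65]
    - [0, 0, 0, 0, 0, 0, 0.65]
    - [0, 0, 0, 0, 0, 0, 0.65]
    - [0, 0, 0, 0, 0, 0, 0.65]
    - [0, 0, 0, 0, 0, 0, 0.65]

```text
time: 26.02
tcp_pos: [535.9, -42.7, 89.7]
ee_rot: [2.472, 1.938, 0.002]
ft_force: [0.0, -0.1, -0.2]
gripper_width: 59.7
finger_force: 0.0
```

```bash
python3 - <<'E'
from h import *
go(536,-42.2,54)
im,d=bot.camera('wrist'); cv2.imwrite('pics/w9.png',im); P=wcloud(d)
m=top_masks(im,P,85,102)["red"]; q=P[m]; print("wrist red",m.sum(),np.median(q,0),np.percentile(q,1,axis=0),np.percentile(q,99,axis=0))
E
```

```text
t 26.02 tcp [535.9 -42.7  89.7] w 59.7 ff 0.0 F [ 0.  -0.1 -0.2] yaw_y [ 0.971 -0.239  0.001] tz [ 0.001  0.    -1.   ] q7 0.24
tool units [ 0.02 -0.    1.79]
wrist red 1759 [536.17674084 -40.3405331   92.97179687] [519.25613125 -58.86046018  88.95739267] [552.59696011 -24.866338    94.38094844]
```

arm_command:
  deltas:
    - [0, 0, 0.6, 0, 0, 0, 0.65]
    - [0, 0, 0.8, 0, 0, 0, 0.65]
    - [0, 0, 0.38, 0, 0, 0, 0.65]
    - [0, 0, 0, 0, 0, 0, 0.65]
    - [0, 0, 0, 0, 0, 0, 0.65]

```text
time: 26.48
tcp_pos: [535.1, -42.9, 53.1]
ee_rot: [-2.472, -1.938, 0.002]
ft_force: [0.1, 0.2, 0.2]
gripper_width: 59.7
finger_force: 0.0
```

arm_command:
  deltas:
    - [0, 0, 0, 0, 0, 0, 0.3]
    - [0, 0, 0, 0, 0, 0, 0.3]
    - [0, 0, 0, 0, 0, 0, 0.3]
    - [0, 0, 0, 0, 0, 0, 0.3]
    - [0, 0, 0, 0, 0, 0, 0.3]
  grip_force: 8

```text
time: 26.9
tcp_pos: [536.0, -42.5, 54.0]
ee_rot: [2.472, 1.938, 0.001]
ft_force: [0.2, 0.6, 0.8]
gripper_width: 35.4
finger_force: 8.0
```

```bash
python3 - <<'E'
from h import *
go(536,-42.2,54)
E
```

```text
t 26.9 tcp [536.  -42.5  54. ] w 35.4 ff 8.0 F [0.2 0.6 0.8] yaw_y [ 0.971 -0.238  0.001] tz [ 0.001  0.    -1.   ] q7 0.28
tool units [ 0.02 -0.    0.  ]
```

arm_command:
  deltas:
    - [0, 0, -0.2, 0, 0, 0, 0.3]
    - [0, 0, -0.6, 0, 0, 0, 0.3]
    - [0, 0, -1, 0, 0, 0, 0.3]
    - [0, 0, -1, 0, 0, 0, 0.3]
    - [0.5, 0.15, 0, 0, 0, 0, 0.3]

```text
time: 27.32
tcp_pos: [542.5, -35.8, 113.6]
ee_rot: [2.473, 1.932, 0.007]
ft_force: [1.8, -0.4, 0.1]
gripper_width: 35.2
finger_force: 8.0
```

arm_command:
  deltas:
    - [0.9, 0.33, 0, 0, 0, 0, 0.3]
    - [0.9, 0.33, 0, 0, 0, 0, 0.3]
    - [0.9, 0.33, 0, 0, 0, 0, 0.3]
    - [0.9, 0.33, 0, 0, 0, 0, 0.3]
    - [0.9, 0.33, 0, 0, 0, 0, 0.3]

```text
time: 27.73
tcp_pos: [594.7, 47.6, 109.6]
ee_rot: [-2.471, -1.939, 0.0]
ft_force: [0.2, -0.2, -0.7]
gripper_width: 36.0
finger_force: 8.0
```

arm_command:
  deltas:
    - [0.9, 0.33, 0, 0, 0, 0, 0.3]
    - [0.9, 0.33, 0, 0, 0, 0, 0.3]
    - [0.9, 0.33, 0, 0, 0, 0, 0.3]
    - [0.9, 0.33, 0, 0, 0, 0, 0.3]
    - [0.9, 0.33, 0, 0, 0, 0, 0.3]

```text
time: 28.15
tcp_pos: [648.0, 127.2, 109.4]
ee_rot: [-2.471, -1.939, 0.001]
ft_force: [0.5, -0.5, -1.2]
gripper_width: 35.7
finger_force: 8.0
```

arm_command:
  deltas:
    - [0.5, 0.18, 0, 0, 0, 0, 0.3]
    - [0, 0, 0, 0, 0, 0, 0.3]
    - [0, 0, 0, 0, 0, 0, 0.3]
    - [0, 0, 0, 0, 0, 0, 0.3]
    - [0, 0, 0, 0, 0, 0, 0.3]

```text
time: 28.57
tcp_pos: [653.2, 132.8, 109.8]
ee_rot: [2.474, 1.936, -0.001]
ft_force: [-0.2, -0.5, -0.3]
gripper_width: 35.5
finger_force: 8.0
```

```bash
python3 - <<'E'
from h import *
go(558.8,-254.2,38.5); tops()
E
```

```text
t 28.57 tcp [653.2 132.8 109.8] w 35.5 ff 8.0 F [-0.2 -0.5 -0.3] yaw_y [ 0.971 -0.24  -0.   ] tz [-0. -0. -1.] q7 -0.06
tool units [-19.92   0.07   3.57]
lime 257 @ 76 [ 415.  -263.6   76. ]
blue 126 @ 76 [ 783.4 -514.2   76. ]
blue 245 @ 76 [ 481.2 -260.1   76. ]
blue 134 @ 93 [ 785.4 -445.6   93. ]
```

arm_command:
  deltas:
    - [-0.5, 0, 0, 0, 0, 0, 0.3]
    - [-0.95, 0, 0, 0, 0, 0, 0.3]
    - [-0.95, 0, 0, 0, 0, 0, 0.3]
    - [-0.95, 0, 0, 0, 0, 0, 0.3]
    - [-0.95, 0, 0, 0, 0, 0, 0.3]

```text
time: 29.03
tcp_pos: [632.4, 48.7, 109.8]
ee_rot: [2.473, 1.937, -0.0]
ft_force: [-0.3, -0.7, -0.8]
gripper_width: 35.9
finger_force: 8.0
```

arm_command:
  deltas:
    - [-0.95, 0, 0, 0, 0, 0, 0.3]
    - [-0.95, 0, 0, 0, 0, 0, 0.3]
    - [-0.95, 0, 0, 0, 0, 0, 0.3]
    - [-0.95, 0, 0, 0, 0, 0, 0.3]
    - [-0.95, 0, 0, 0, 0, 0, 0.3]

```text
time: 29.45
tcp_pos: [609.6, -43.6, 109.9]
ee_rot: [2.474, 1.937, 0.0]
ft_force: [0.3, 0.6, -1.4]
gripper_width: 35.7
finger_force: 8.0
```

arm_command:
  deltas:
    - [-0.95, 0, 0, 0, 0, 0, 0.3]
    - [-0.95, 0, 0, 0, 0, 0, 0.3]
    - [-0.95, 0, 0, 0, 0, 0, 0.3]
    - [-0.95, 0, 0, 0, 0, 0, 0.3]
    - [-0.95, 0, 0, 0, 0, 0, 0.3]

```text
time: 29.87
tcp_pos: [586.7, -135.7, 109.9]
ee_rot: [2.474, 1.937, 0.0]
ft_force: [0.0, -0.1, -1.7]
gripper_width: 35.8
finger_force: 8.0
```

arm_command:
  deltas:
    - [-0.95, 0, 0, 0, 0, 0, 0.3]
    - [-0.95, 0, 0, 0, 0, 0, 0.3]
    - [-0.95, 0, 0, 0, 0, 0, 0.3]
    - [-0.95, 0, 0, 0, 0, 0, 0.3]
    - [-0.95, 0, 0, 0, 0, 0, 0.3]

```text
time: 30.28
tcp_pos: [563.9, -227.8, 109.9]
ee_rot: [2.474, 1.937, 0.0]
ft_force: [-0.5, -0.6, -0.6]
gripper_width: 35.5
finger_force: 8.0
```

arm_command:
  deltas:
    - [-0.8, 0, 0, 0, 0, 0, 0.3]
    - [-0.5, 0, 0, 0, 0, 0, 0.3]
    - [0, 0, 0, 0, 0, 0, 0.3]
    - [0, 0, 0, 0, 0, 0, 0.3]
    - [0, 0, 0, 0, 0, 0, 0.3]

```text
time: 30.7
tcp_pos: [559.2, -250.1, 109.5]
ee_rot: [-2.471, -1.939, -0.001]
ft_force: [-0.1, 0.5, -0.7]
gripper_width: 36.0
finger_force: 8.0
```

```bash
python3 - <<'E'
from h import *
go(558.8,-254.2,38.5)
E
```

```text
t 30.7 tcp [ 559.2 -250.1  109.5] w 36.0 ff 8.0 F [-0.1  0.5 -0.7] yaw_y [ 0.971 -0.238 -0.   ] tz [ 0.     0.001 -1.   ] q7 0.57
tool units [-0.21  0.03  3.55]
```

arm_command:
  deltas:
    - [-0.21, 0.03, 0.5, 0, 0, 0, 0.3]
    - [0, 0, 1, 0, 0, 0, 0.3]
    - [0, 0, 1, 0, 0, 0, 0.3]
    - [0, 0, 0.6, 0, 0, 0, 0.3]
    - [0, 0, 0.2, 0, 0, 0, 0.3]

```text
time: 31.12
tcp_pos: [557.3, -253.9, 40.9]
ee_rot: [-2.468, -1.938, 0.003]
ft_force: [0.3, 0.5, -0.4]
gripper_width: 35.7
finger_force: 8.0
```

arm_command:
  deltas:
    - [0, 0, 0, 0, 0, 0, 0.3]
    - [0, 0, 0, 0, 0, 0, 0.3]
    - [0, 0, 0, 0, 0, 0, 0.3]
    - [0, 0, 0, 0, 0, 0, 0.3]
    - [0, 0, 0, 0, 0, 0, 0.3]

```text
time: 31.53
tcp_pos: [559.2, -255.6, 44.4]
ee_rot: [2.471, 1.938, 0.002]
ft_force: [-0.4, -0.8, -1.4]
gripper_width: 35.6
finger_force: 8.0
```

```bash
python3 - <<'E'
from h import *
go(558.8,-254.2,37.5)
E
```

```text
t 31.53 tcp [ 559.2 -255.6   44.4] w 35.6 ff 8.0 F [-0.4 -0.8 -1.4] yaw_y [ 0.971 -0.238  0.001] tz [ 0.001 -0.    -1.   ] q7 0.63
tool units [ 0.06 -0.03  0.35]
```

arm_command:
  deltas:
    - [0, 0, 0.2, 0, 0, 0, 0.3]
    - [0, 0, 0.14, 0, 0, 0, 0.3]
    - [0, 0, 0, 0, 0, 0, 0.3]
    - [0, 0, 0, 0, 0, 0, 0.3]
    - [0, 0, 0, 0, 0, 0, 0.4]

```text
time: 31.95
tcp_pos: [558.5, -255.4, 36.7]
ee_rot: [-2.472, -1.938, 0.0]
ft_force: [0.6, 0.1, 0.8]
gripper_width: 36.5
finger_force: 0.1
```

arm_command:
  deltas:
    - [0, 0, 0, 0, 0, 0, 0.52]
    - [0, 0, 0, 0, 0, 0, 0.52]
    - [0, 0, 0, 0, 0, 0, 0.52]
    - [0, 0, 0, 0, 0, 0, 0.52]
    - [0, 0, -0.3, 0, 0, 0, 0.52]

```text
time: 32.37
tcp_pos: [557.8, -255.0, 42.0]
ee_rot: [-2.471, -1.937, 0.002]
ft_force: [-0.0, -0.5, 0.5]
gripper_width: 47.5
finger_force: 0.0
```

arm_command:
  deltas:
    - [0, 0, -0.8, 0, 0, 0, 0.52]
    - [0, 0, -1, 0, 0, 0, 0.52]
    - [0, 0, -1, 0, 0, 0, 0.52]
    - [0, 0, -0.7, 0, 0, 0, 0.52]
    - [0, 0, 0, 0, 0, 0, 0.52]

```text
time: 32.78
tcp_pos: [560.4, -256.5, 116.0]
ee_rot: [2.469, 1.936, 0.005]
ft_force: [0.5, -0.8, 1.0]
gripper_width: 47.5
finger_force: 0.0
```

```bash
python3 - <<'E'
from h import *
go(544,0.5,110); tops()
im,d=bot.camera("top"); P=cloud("top",d)
for t in bot.masks_of("top","jar")[:1]: r=t["region"]; print(t["p"],r.sum(),at_z("top",np.argwhere(r)[:,::-1].mean(0),56),np.median(P[r],0))
for q in("seat_red","seat_lime","seat_blue"):
    for t in bot.masks_of("top",q)[:1]: r=t["region"]; print(q,t["p"],r.sum(),at_z("top",np.argwhere(r)[:,::-1].mean(0),21))
E
```

```text
t 32.78 tcp [ 560.4 -256.5  116. ] w 47.5 ff 0.0 F [ 0.5 -0.8  1. ] yaw_y [ 0.971 -0.239  0.005] tz [ 0.005 -0.002 -1.   ] q7 0.57
tool units [12.28 -3.87  0.28]
0.83 295 [542.97711865   3.39749604  56.        ] [543.41407233   3.93802981  56.1496533 ]
seat_red 0.6 403 [535.56039552 -43.31314066  21.        ]
seat_lime 0.92 418 [502.40019786  12.05245987  21.        ]
seat_blue 0.86 424 [557.02534534  46.73353067  21.        ]
```

arm_command:
  deltas:
    - [0, 0, 0, 0, 0, -0.8, 0.6]
    - [0, 0, 0, 0, 0, -0.95, 0.65]
    - [0, 0, 0, 0, 0, -0.95, 0.65]
    - [0, 0, 0, 0, 0, -0.95, 0.65]
    - [0, 0, 0, 0, 0, -0.95, 0.65]

```text
time: 33.5
tcp_pos: [558.1, -255.2, 111.8]
ee_rot: [-1.842, -2.543, 0.001]
ft_force: [0.3, -1.0, 0.1]
gripper_width: 59.9
finger_force: 0.0
```

arm_command:
  deltas:
    - [0, 0, 0, 0, 0, -0.95, 0.65]
    - [0, 0, 0, 0, 0, -0.95, 0.65]
    - [0, 0, 0, 0, 0, -0.95, 0.65]
    - [0, 0, 0, 0, 0, -0.95, 0.65]
    - [0, 0, 0, 0, 0, -0.95, 0.65]

```text
time: 33.92
tcp_pos: [558.0, -255.3, 111.8]
ee_rot: [-1.053, -2.958, 0.0]
ft_force: [-0.3, 0.2, 0.7]
gripper_width: 59.9
finger_force: 0.0
```

arm_command:
  deltas:
    - [0, 0, 0, 0, 0, -0.95, 0.65]
    - [0, 0, 0, 0, 0, -0.95, 0.65]
    - [0, 0, 0, 0, 0, -0.95, 0.65]
    - [0, 0, 0, 0, 0, -0.85, 0.65]
    - [0.15, 0.5, 0, 0, 0, 0, 0.65]

```text
time: 34.33
tcp_pos: [557.2, -247.1, 112.2]
ee_rot: [-0.386, -3.117, 0.002]
ft_force: [-0.7, -0.6, 0.6]
gripper_width: 59.8
finger_force: 0.0
```

arm_command:
  deltas:
    - [0.28, 0.89, 0, 0, 0, 0, 0.65]
    - [0.28, 0.89, 0, 0, 0, 0, 0.65]
    - [0.28, 0.89, 0, 0, 0, 0, 0.65]
    - [0.28, 0.89, 0, 0, 0, 0, 0.65]
    - [0.28, 0.89, 0, 0, 0, 0, 0.65]

```text
time: 34.75
tcp_pos: [551.9, -150.0, 112.1]
ee_rot: [-0.389, -3.116, -0.001]
ft_force: [0.3, 0.8, 0.1]
gripper_width: 59.8
finger_force: 0.0
```

arm_command:
  deltas:
    - [0.28, 0.89, 0, 0, 0, 0, 0.65]
    - [0.28, 0.89, 0, 0, 0, 0, 0.65]
    - [0.28, 0.89, 0, 0, 0, 0, 0.65]
    - [0.28, 0.89, 0, 0, 0, 0, 0.65]
    - [0.28, 0.89, 0, 0, 0, 0, 0.65]

```text
time: 35.17
tcp_pos: [546.3, -56.9, 112.2]
ee_rot: [-0.389, -3.116, -0.0]
ft_force: [0.1, 0.2, -1.2]
gripper_width: 59.7
finger_force: 0.0
```

arm_command:
  deltas:
    - [0.28, 0.89, 0, 0, 0, 0, 0.65]
    - [0.28, 0.89, 0, 0, 0, 0, 0.65]
    - [0.28, 0.89, 0, 0, 0, 0, 0.65]
    - [0, 0.4, 0, 0, 0, 0, 0.65]
    - [0, 0, 0, 0, 0, 0, 0.65]

```text
time: 35.58
tcp_pos: [545.6, 7.7, 112.3]
ee_rot: [-0.381, -3.118, -0.001]
ft_force: [0.0, 0.6, 0.4]
gripper_width: 59.9
finger_force: 0.0
```

```bash
cat >> h.py <<'E'
def jarw():
    im,d=bot.camera('wrist'); P=wcloud(d)
    t=bot.masks_of("wrist","jar")[:1]
    if t:
        r=t[0]["region"]&(abs(P[...,2]-56)<5); q=P[r]; print("wrist jar",round(t[0]["p"],2),r.sum(),np.round(np.median(q,0),1),np.round(np.percentile(q,2,axis=0),1),np.round(np.percentile(q,98,axis=0),1))
    return im
E
python3 - <<'E'
from h import *
go(543,3.4,27); tops(); cv2.imwrite("pics/j1.png",jarw())
E
```

```text
t 35.58 tcp [545.6   7.7 112.3] w 59.9 ff 0.0 F [0.  0.6 0.4] yaw_y [0.241 0.971 0.001] tz [-0.001  0.001 -1.   ] q7 1.43
tool units [ 0.07 -0.24  4.27]
red 250 @ 76 [ 557.9 -254.1   76. ]
lime 257 @ 76 [ 414.9 -263.6   76. ]
blue 121 @ 76 [ 783.9 -513.7   76. ]
blue 247 @ 76 [ 481.5 -260.1   76. ]
blue 129 @ 93 [ 785.6 -445.4   93. ]
wrist jar 0.96 1150 [545.7   3.2  56. ] [530.3 -12.   53.9] [561.6  18.4  57.4]
```

View pics/j1.png

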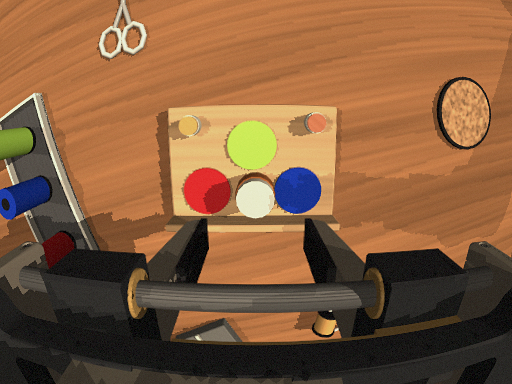

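arm_command:
  deltas:
    - [0.02, -0.23, 0.5, 0, 0, 0, 0.65]
    - [0, 0, 1, 0, 0, 0, 0.65]
    - [0, 0, 1, 0, 0, 0, 0.65]
    - [0, 0, 0.5, 0, 0, 0, 0.65]
    - [0, 0, 0, 0, 0, 0, 0.65]

```text
time: 36.15
tcp_pos: [542.0, -0.8, 50.2]
ee_rot: [-0.387, -3.113, 0.003]
ft_force: [-0.0, -0.3, -0.5]
gripper_width: 59.5
finger_force: 0.0
```

arm_command:
  deltas:
    - [0, 0, 0, 0, 0, 0, 0.65]
    - [0, 0, 0, 0, 0, 0, 0.65]
    - [0, 0, 0, 0, 0, 0, 0.65]
    - [0, 0, 0, 0, 0, 0, 0.65]
    - [0, 0, 0, 0, 0, 0, 0.65]

```text
time: 36.57
tcp_pos: [544.8, 0.7, 53.5]
ee_rot: [0.385, 3.117, 0.001]
ft_force: [-0.1, 1.0, 0.5]
gripper_width: 59.8
finger_force: 0.0
```

```bash
python3 - <<'E'
from h import *
go(544.5,3.3,27); jarw()
E
```

```text
t 36.57 tcp [544.8   0.7  53.5] w 59.8 ff 0.0 F [-0.1  1.   0.5] yaw_y [0.243 0.97  0.001] tz [ 0.001  0.    -1.   ] q7 1.48
tool units [0.05 0.12 1.33]
wrist jar 0.71 1858 [545.3   4.3  55.8] [530.  -11.2  53.6] [561.7  19.7  57.1]
```

arm_command:
  deltas:
    - [0, 0.15, 0.3, 0, 0, 0, 0.65]
    - [0, 0, 0.6, 0, 0, 0, 0.65]
    - [0, 0, 0.4, 0, 0, 0, 0.65]
    - [0, 0, 0, 0, 0, 0, 0.65]
    - [0, 0, 0, 0, 0, 0, 0.65]

```text
time: 37.08
tcp_pos: [544.0, 3.3, 25.6]
ee_rot: [-0.385, -3.116, 0.001]
ft_force: [0.1, 0.6, 0.8]
gripper_width: 59.7
finger_force: 0.0
```

arm_command:
  deltas:
    - [0, 0, 0, 0, 0, 0, 0.55]
    - [0, 0, 0, 0, 0, 0, 0.5]
    - [0, 0, 0, 0, 0, 0, 0.45]
    - [0, 0, 0, 0, 0, 0, 0.35]
    - [0, 0, 0, 0, 0, 0, 0.35]
  grip_force: 10

```text
time: 37.5
tcp_pos: [545.2, 3.5, 27.1]
ee_rot: [0.385, 3.117, 0.0]
ft_force: [-0.1, 0.6, 1.5]
gripper_width: 36.6
finger_force: 10.0
```

arm_command:
  deltas:
    - [0, 0, 0, 0, 0, 0, 0.35]
    - [0, 0, 0, 0, 0, 0, 0.35]
    - [0, 0, 0, 0, 0, 0, 0.35]
    - [0, 0, 0, 0, 0, 0, 0.35]
    - [0, 0, 0, 0, 0, 0, 0.35]

```text
time: 37.92
tcp_pos: [545.3, 3.5, 27.0]
ee_rot: [0.385, 3.117, 0.0]
ft_force: [0.9, 0.5, 2.6]
gripper_width: 36.7
finger_force: 10.0
```

```bash
python3 - <<'E'
from h import *
go(517.3,274.8,100)
E
```

```text
t 37.92 tcp [545.3   3.5  27. ] w 36.7 ff 10.0 F [0.9 0.5 2.6] yaw_y [0.243 0.97  0.   ] tz [ 0.001  0.    -1.   ] q7 1.49
tool units [ 4.65 12.82 -3.65]
```

arm_command:
  deltas:
    - [0, 0, -0.3, 0, 0, 0, 0.35]
    - [0, 0, -0.9, 0, 0, 0, 0.35]
    - [0, 0, -1, 0, 0, 0, 0.35]
    - [0, 0, -1, 0, 0, 0, 0.35]
    - [0.17, 0.5, -0.4, 0, 0, 0, 0.35]

```text
time: 38.33
tcp_pos: [545.2, 11.7, 101.3]
ee_rot: [0.39, 3.114, -0.001]
ft_force: [0.6, 0.5, -0.5]
gripper_width: 36.9
finger_force: 10.0
```

arm_command:
  deltas:
    - [0.33, 0.91, 0, 0, 0, 0, 0.35]
    - [0.33, 0.91, 0, 0, 0, 0, 0.35]
    - [0.33, 0.91, 0, 0, 0, 0, 0.35]
    - [0.33, 0.91, 0, 0, 0, 0, 0.35]
    - [0.33, 0.91, 0, 0, 0, 0, 0.35]

```text
time: 38.75
tcp_pos: [533.6, 111.0, 98.9]
ee_rot: [-0.385, -3.117, 0.0]
ft_force: [0.1, 0.9, -1.3]
gripper_width: 36.6
finger_force: 10.0
```

arm_command:
  deltas:
    - [0.33, 0.91, 0, 0, 0, 0, 0.35]
    - [0.33, 0.91, 0, 0, 0, 0, 0.35]
    - [0.33, 0.91, 0, 0, 0, 0, 0.35]
    - [0.33, 0.91, 0, 0, 0, 0, 0.35]
    - [0.33, 0.91, 0, 0, 0, 0, 0.35]

```text
time: 39.17
tcp_pos: [523.7, 207.2, 98.8]
ee_rot: [-0.385, -3.117, 0.001]
ft_force: [-0.3, -0.7, -0.7]
gripper_width: 36.9
finger_force: 10.0
```

arm_command:
  deltas:
    - [0.33, 0.91, 0, 0, 0, 0, 0.35]
    - [0.33, 0.91, 0, 0, 0, 0, 0.35]
    - [0.33, 0.91, 0, 0, 0, 0, 0.35]
    - [0.15, 0.5, 0, 0, 0, 0, 0.35]
    - [0, 0, 0, 0, 0, 0, 0.35]

```text
time: 39.58
tcp_pos: [517.0, 277.5, 98.6]
ee_rot: [-0.379, -3.118, -0.001]
ft_force: [-0.6, 0.4, -0.8]
gripper_width: 36.9
finger_force: 10.0
```

```bash
python3 - <<'E'
from h import *
go(517.3,274.8,16)
im,d=bot.camera("wrist"); P=wcloud(d)
for t in bot.masks_of("wrist","coaster")[:1]:
    r=t["region"]; q=P[r]; q=q[abs(q[:,2]-6)<5]; print(t["p"],len(q),q.min(0),q.max(0))
E
```

```text
t 39.58 tcp [517.  277.5  98.6] w 36.9 ff 10.0 F [-0.6  0.4 -0.8] yaw_y [0.239 0.971 0.001] tz [-0.001  0.001 -1.   ] q7 0.94
tool units [-0.05 -0.13  4.13]
0.87 4374 [474.26542315 227.97232856   3.50419837] [556.29450558 318.23092193   8.63005725]
```

arm_command:
  deltas:
    - [-0.05, -0.2, 0.5, 0, 0, 0, 0.35]
    - [0, 0, 1, 0, 0, 0, 0.35]
    - [0, 0, 1, 0, 0, 0, 0.35]
    - [0, 0, 0.8, 0, 0, 0, 0.35]
    - [0, 0, 0.3, 0, 0, 0, 0.35]

```text
time: 40.1
tcp_pos: [516.6, 267.6, 24.0]
ee_rot: [-0.388, -3.114, 0.006]
ft_force: [-0.1, 0.6, -0.9]
gripper_width: 36.5
finger_force: 10.0
```

arm_command:
  deltas:
    - [0, 0, 0, 0, 0, 0, 0.35]
    - [0, 0, 0, 0, 0, 0, 0.35]
    - [0, 0, 0, 0, 0, 0, 0.35]
    - [0, 0, 0, 0, 0, 0, 0.35]
    - [0, 0, 0, 0, 0, 0, 0.35]

```text
time: 40.52
tcp_pos: [518.5, 271.0, 27.8]
ee_rot: [0.385, 3.117, 0.002]
ft_force: [0.1, -0.7, 0.3]
gripper_width: 36.9
finger_force: 10.0
```

```bash
python3 - <<'E'
from h import *
go(517.3,274.3,15.5)
E
```

```text
t 40.52 tcp [518.5 271.   27.8] w 36.9 ff 10.0 F [ 0.1 -0.7  0.3] yaw_y [0.243 0.97  0.001] tz [ 0.001  0.001 -1.   ] q7 0.99
tool units [0.1  0.14 0.61]
```

arm_command:
  deltas:
    - [0.08, 0.14, 0.2, 0, 0, 0, 0.35]
    - [0, 0, 0.25, 0, 0, 0, 0.35]
    - [0, 0, 0.14, 0, 0, 0, 0.35]
    - [0, 0, 0, 0, 0, 0, 0.35]
    - [0, 0, 0, 0, 0, 0, 0.35]

```text
time: 40.93
tcp_pos: [516.9, 273.9, 14.7]
ee_rot: [-0.384, -3.118, 0.0]
ft_force: [0.2, 0.0, -0.1]
gripper_width: 36.9
finger_force: 10.0
```

arm_command:
  deltas:
    - [0, 0, 0, 0, 0, 0, 0.38]
    - [0, 0, 0, 0, 0, 0, 0.45]
    - [0, 0, 0, 0, 0, 0, 0.6]
    - [0, 0, 0, 0, 0, 0, 0.6]
    - [0, 0, 0, 0, 0, 0, 0.6]

```text
time: 41.35
tcp_pos: [517.1, 273.8, 15.0]
ee_rot: [0.385, 3.118, 0.0]
ft_force: [0.4, 0.8, 0.2]
gripper_width: 54.7
finger_force: 0.0
```

arm_command:
  deltas:
    - [0, 0, 0, 0, 0, 0, 0.6]
    - [0, 0, -0.3, 0, 0, 0, 0.6]
    - [0, 0, -0.8, 0, 0, 0, 0.6]
    - [0, 0, -1, 0, 0, 0, 0.6]
    - [0, 0, -1, 0, 0, 0, 0.6]

```text
time: 41.77
tcp_pos: [516.8, 273.5, 77.8]
ee_rot: [-0.385, -3.117, 0.001]
ft_force: [-0.1, 0.6, 0.3]
gripper_width: 55.3
finger_force: 0.0
```

```bash
python3 - <<'E'
from h import *
go(557.9,-254.1,120)
im,d=bot.camera('wrist'); P=wcloud(d)
for t in bot.masks_of("wrist","jar")[:1]:
    q=P[t["region"]]; q=q[abs(q[:,2]-44)<4]; print(t["p"],len(q),(q.min(0)+q.max(0))/2,q.min(0),q.max(0))
for t in bot.masks_of("wrist","coaster")[:1]:
    q=P[t["region"]]; q=q[abs(q[:,2]-6)<5]; print(t["p"],len(q),(q.min(0)+q.max(0))/2,q.min(0),q.max(0))
cv2.imwrite("pics/j2.png",im)
E
```

```text
t 41.77 tcp [516.8 273.5  77.8] w 55.3 ff 0.0 F [-0.1  0.6  0.3] yaw_y [ 0.243  0.97  -0.001] tz [-0.001 -0.001 -1.   ] q7 0.96
tool units [ -8.41 -25.09  -2.1 ]
0.56 590 [520.3263816  274.09450364  44.00330388] [503.1415294  257.05113066  40.00683351] [537.5112338  291.13787661  47.99977425]
0.64 4033 [520.63335858 277.24052445   9.10008585] [475.99231485 233.27799047   7.20101415] [565.27440231 321.20305842  10.99915754]
```

View pics/j2.png

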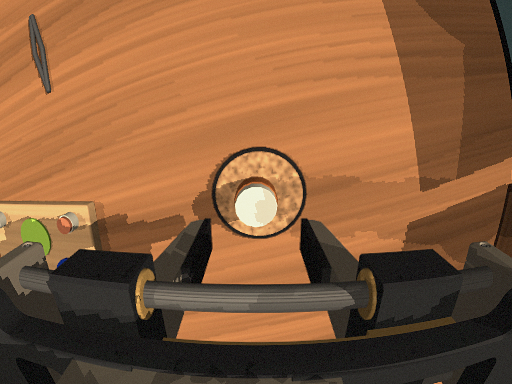

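arm_command:
  deltas:
    - [0, 0, -1, 0, 0, 0, 0.65]
    - [0, 0, -0.9, 0, 0, 0, 0.65]
    - [-0.16, -0.5, 0, 0, 0, 0, 0.65]
    - [-0.31, -0.93, 0, 0, 0, 0, 0.65]
    - [-0.31, -0.93, 0, 0, 0, 0, 0.65]

```text
time: 42.33
tcp_pos: [519.9, 223.5, 113.9]
ee_rot: [-0.382, -3.117, 0.001]
ft_force: [-0.5, -1.3, -1.1]
gripper_width: 59.4
finger_force: 0.0
```

arm_command:
  deltas:
    - [-0.31, -0.93, 0, 0, 0, 0, 0.65]
    - [-0.31, -0.93, 0, 0, 0, 0, 0.65]
    - [-0.31, -0.93, 0, 0, 0, 0, 0.65]
    - [-0.31, -0.93, 0, 0, 0, 0, 0.65]
    - [-0.31, -0.93, 0, 0, 0, 0, 0.65]

```text
time: 42.75
tcp_pos: [527.1, 124.6, 113.6]
ee_rot: [-0.385, -3.116, 0.002]
ft_force: [0.4, 0.3, 0.1]
gripper_width: 59.7
finger_force: 0.0
```

arm_command:
  deltas:
    - [-0.31, -0.93, 0, 0, 0, 0, 0.65]
    - [-0.31, -0.93, 0, 0, 0, 0, 0.65]
    - [-0.31, -0.93, 0, 0, 0, 0, 0.65]
    - [-0.31, -0.93, 0, 0, 0, 0, 0.65]
    - [-0.31, -0.93, 0, 0, 0, 0, 0.65]

```text
time: 43.17
tcp_pos: [534.4, 27.0, 113.6]
ee_rot: [-0.385, -3.116, 0.001]
ft_force: [0.3, -0.5, -0.5]
gripper_width: 59.8
finger_force: 0.0
```

arm_command:
  deltas:
    - [-0.31, -0.93, 0, 0, 0, 0, 0.65]
    - [-0.31, -0.93, 0, 0, 0, 0, 0.65]
    - [-0.31, -0.93, 0, 0, 0, 0, 0.65]
    - [-0.31, -0.93, 0, 0, 0, 0, 0.65]
    - [-0.31, -0.93, 0, 0, 0, 0, 0.65]

```text
time: 43.58
tcp_pos: [541.8, -70.6, 113.6]
ee_rot: [-0.385, -3.116, 0.001]
ft_force: [0.6, -0.1, -0.1]
gripper_width: 59.8
finger_force: 0.0
```

arm_command:
  deltas:
    - [-0.31, -0.93, 0, 0, 0, 0, 0.65]
    - [-0.31, -0.93, 0, 0, 0, 0, 0.65]
    - [-0.31, -0.93, 0, 0, 0, 0, 0.65]
    - [-0.31, -0.93, 0, 0, 0, 0, 0.65]
    - [-0.31, -0.93, 0, 0, 0, 0, 0.65]

```text
time: 44.0
tcp_pos: [549.2, -168.1, 113.5]
ee_rot: [-0.385, -3.116, 0.0]
ft_force: [0.6, 0.6, 0.3]
gripper_width: 59.6
finger_force: 0.0
```

arm_command:
  deltas:
    - [-0.31, -0.93, 0, 0, 0, 0, 0.65]
    - [-0.31, -0.93, 0, 0, 0, 0, 0.65]
    - [-0.31, -0.93, 0, 0, 0, 0, 0.65]
    - [-0.31, -0.93, 0, 0, 0, 0, 0.65]
    - [0, 0, 0, 0, 0, 0, 0.65]

```text
time: 44.42
tcp_pos: [554.4, -250.3, 113.8]
ee_rot: [-0.394, -3.115, 0.005]
ft_force: [-0.2, -0.7, 0.6]
gripper_width: 59.8
finger_force: 0.0
```

```bash
cat >> h.py <<'E'
def spw(col,z):
    im,d=bot.camera('wrist'); P=wcloud(d); m=top_masks(im,P,z-6,z+6)[col]
    k,l,st,c=cv2.connectedComponentsWithStats(m.astype(np.uint8)); i=1+np.argmax(st[1:,4]); q=P[l==i]
    a,b=np.percentile(q,1,axis=0),np.percentile(q,99,axis=0); print("wrist",col,len(q),np.round((a+b)/2,1),np.round(b-a,1)); return im
E
python3 - <<'E'
from h import *
go(557.9,-254.1,34); tops(); spw("red",76)
E
```

```text
t 44.42 tcp [ 554.4 -250.3  113.8] w 59.8 ff 0.0 F [-0.2 -0.7  0.6] yaw_y [ 0.249  0.969 -0.003] tz [-0.002 -0.003 -1.   ] q7 1.91
tool units [-0.22 -0.13  3.99]
red 225 @ 76 [ 556.6 -254.5   76. ]
lime 173 @ 76 [ 416.7 -258.4   76. ]
blue 246 @ 76 [ 481.5 -260.    76. ]
wrist red 1225 [ 558.3 -253.2   74.9] [33.8 33.5  5. ]
```

arm_command:
  deltas:
    - [-0.15, -0.05, 0.4, 0, 0, 0, 0.65]
    - [0, 0, 0.6, 0, 0, 0, 0.65]
    - [0, 0, 0.3, 0, 0, 0, 0.65]
    - [0, 0, 0, 0, 0, 0, 0.65]
    - [0, 0, 0, 0, 0, 0, 0.65]

```text
time: 44.93
tcp_pos: [558.6, -245.8, 88.0]
ee_rot: [-0.383, -3.116, -0.001]
ft_force: [0.4, -0.9, -0.2]
gripper_width: 59.7
finger_force: 0.0
```

```bash
python3 - <<'E'
from h import *
go(558,-254,34); spw("red",76)
E
```

```text
t 44.93 tcp [ 558.6 -245.8   88. ] w 59.7 ff 0.0 F [ 0.4 -0.9 -0.2] yaw_y [0.242 0.97  0.   ] tz [-0.002  0.001 -1.   ] q7 1.92
tool units [-0.07 -0.4   2.7 ]
wrist red 1508 [ 558.5 -255.5   75.6] [34.  33.4  5.1]
```

arm_command:
  deltas:
    - [-0.05, -0.42, 0, 0, 0, 0, 0.65]
    - [0, 0, 0.6, 0, 0, 0, 0.65]
    - [0, 0, 1, 0, 0, 0, 0.65]
    - [0, 0, 0.7, 0, 0, 0, 0.65]
    - [0, 0, 0.4, 0, 0, 0, 0.65]

```text
time: 45.4
tcp_pos: [556.7, -254.8, 32.7]
ee_rot: [-0.385, -3.115, -0.001]
ft_force: [0.5, -0.2, -0.6]
gripper_width: 59.7
finger_force: 0.0
```

arm_command:
  deltas:
    - [0, 0, 0, 0, 0, 0, 0.65]
    - [0, 0, 0, 0, 0, 0, 0.65]
    - [0, 0, 0, 0, 0, 0, 0.5]
    - [0, 0, 0, 0, 0, 0, 0.3]
    - [0, 0, 0, 0, 0, 0, 0.3]
  grip_force: 8

```text
time: 45.82
tcp_pos: [558.7, -255.3, 35.8]
ee_rot: [0.385, 3.116, -0.0]
ft_force: [0.5, 0.7, 0.7]
gripper_width: 41.6
finger_force: 0.0
```

arm_command:
  deltas:
    - [0, 0, 0, 0, 0, 0, 0.3]
    - [0, 0, 0, 0, 0, 0, 0.3]
    - [0, 0, 0, 0, 0, 0, 0.3]
    - [0, 0, 0, 0, 0, 0, 0.3]
    - [0, 0, 0, 0, 0, 0, 0.3]

```text
time: 46.23
tcp_pos: [558.6, -255.2, 35.6]
ee_rot: [0.385, 3.117, -0.0]
ft_force: [0.6, 0.4, 5.2]
gripper_width: 35.2
finger_force: 8.0
```

```bash
python3 - <<'E'
from h import *
go(535.5,-43.2,110); spw("red",76)
E
```

```text
t 46.23 tcp [ 558.6 -255.2   35.6] w 35.2 ff 8.0 F [0.6 0.4 5.2] yaw_y [0.243 0.97  0.   ] tz [ 0.001 -0.    -1.   ] q7 1.97
tool units [ 3.69 10.   -3.72]
wrist red 2434 [ 557.6 -255.5   74.6] [33.6 33.7  5.5]
```

arm_command:
  deltas:
    - [0, 0, -0.3, 0, 0, 0, 0.3]
    - [0, 0, -0.8, 0, 0, 0, 0.3]
    - [0, 0, -1, 0, 0, 0, 0.3]
    - [0, 0, -1, 0, 0, 0, 0.3]
    - [0.17, 0.4, -0.5, 0, 0, 0, 0.3]

```text
time: 46.7
tcp_pos: [557.1, -248.8, 109.1]
ee_rot: [0.389, 3.115, -0.003]
ft_force: [0.4, -1.9, -0.3]
gripper_width: 35.7
finger_force: 8.0
```

arm_command:
  deltas:
    - [0.34, 0.92, 0, 0, 0, 0, 0.3]
    - [0.34, 0.92, 0, 0, 0, 0, 0.3]
    - [0.34, 0.92, 0, 0, 0, 0, 0.3]
    - [0.34, 0.92, 0, 0, 0, 0, 0.3]
    - [0.34, 0.92, 0, 0, 0, 0, 0.3]

```text
time: 47.12
tcp_pos: [545.1, -147.2, 106.5]
ee_rot: [-0.384, -3.117, -0.001]
ft_force: [0.2, -1.1, -0.5]
gripper_width: 35.5
finger_force: 8.0
```

arm_command:
  deltas:
    - [0.34, 0.92, 0, 0, 0, 0, 0.3]
    - [0.34, 0.92, 0, 0, 0, 0, 0.3]
    - [0.34, 0.92, 0, 0, 0, 0, 0.3]
    - [0.34, 0.92, 0, 0, 0, 0, 0.3]
    - [0.34, 0.92, 0, 0, 0, 0, 0.3]

```text
time: 47.53
tcp_pos: [534.4, -49.9, 106.5]
ee_rot: [-0.384, -3.117, -0.0]
ft_force: [0.2, 0.1, -0.1]
gripper_width: 35.6
finger_force: 8.0
```

arm_command:
  deltas:
    - [0.1, 0.3, 0, 0, 0, 0, 0.3]
    - [0, 0, 0.5, 0, 0, 0, 0.3]
    - [0, 0, 0.7, 0, 0, 0, 0.3]
    - [0, 0, 0.5, 0, 0, 0, 0.3]
    - [0, 0, 0, 0, 0, 0, 0.3]

```text
time: 47.95
tcp_pos: [533.0, -46.3, 70.5]
ee_rot: [-0.387, -3.113, 0.002]
ft_force: [-0.7, -0.2, -1.5]
gripper_width: 35.4
finger_force: 8.0
```

arm_command:
  deltas:
    - [0, 0, 0, 0, 0, 0, 0.3]
    - [0, 0, 0, 0, 0, 0, 0.3]
    - [0, 0, 0, 0, 0, 0, 0.3]
    - [0, 0, 0, 0, 0, 0, 0.3]
    - [0, 0, 0, 0, 0, 0, 0.3]

```text
time: 48.37
tcp_pos: [535.4, -45.3, 73.5]
ee_rot: [0.385, 3.117, 0.0]
ft_force: [0.0, 1.1, -0.4]
gripper_width: 35.7
finger_force: 8.0
```

```bash
python3 - <<'E'
from h import *
go(535.5,-43.2,53.5)
E
```

```text
t 48.37 tcp [535.4 -45.3  73.5] w 35.7 ff 8.0 F [ 0.   1.1 -0.4] yaw_y [0.243 0.97  0.   ] tz [ 0.001  0.    -1.   ] q7 1.57
tool units [0.02 0.1  1.  ]
```

arm_command:
  deltas:
    - [0, 0.1, 0.3, 0, 0, 0, 0.3]
    - [0, 0, 0.4, 0, 0, 0, 0.3]
    - [0, 0, 0.28, 0, 0, 0, 0.3]
    - [0, 0, 0, 0, 0, 0, 0.3]
    - [0, 0, 0, 0, 0, 0, 0.3]

```text
time: 48.78
tcp_pos: [535.1, -43.3, 52.8]
ee_rot: [-0.385, -3.117, 0.001]
ft_force: [0.0, -0.8, -0.0]
gripper_width: 35.5
finger_force: 8.0
```

arm_command:
  deltas:
    - [0, 0, 0, 0, 0, 0, 0.38]
    - [0, 0, 0, 0, 0, 0, 0.42]
    - [0, 0, 0, 0, 0, 0, 0.55]
    - [0, 0, 0, 0, 0, 0, 0.6]
    - [0, 0, 0, 0, 0, 0, 0.6]

```text
time: 49.2
tcp_pos: [535.7, -43.2, 53.6]
ee_rot: [0.385, 3.118, 0.0]
ft_force: [0.9, 0.7, 1.2]
gripper_width: 55.1
finger_force: 0.0
```

```bash
python3 - <<'E'
from h import *
go(481.5,-260,112); spw("red",93)
E
```

```text
t 49.2 tcp [535.7 -43.2  53.6] w 55.1 ff 0.0 F [0.9 0.7 1.2] yaw_y [0.243 0.97  0.   ] tz [ 0.  0. -1.] q7 1.58
tool units [-1.000e-02 -1.117e+01 -2.920e+00]
wrist red 2403 [534.5 -43.5  91.6] [33.7 33.3  5.5]
```

Red is on its seat. On to blue.

arm_command:
  deltas:
    - [0, 0, -0.3, 0, 0, 0, 0.6]
    - [0, 0, -0.8, 0, 0, 0, 0.65]
    - [0, 0, -1, 0, 0, 0, 0.65]
    - [0, 0, -0.8, 0, 0, 0, 0.65]
    - [0, -0.5, 0, 0, 0, 0, 0.65]

```text
time: 49.67
tcp_pos: [535.8, -51.5, 114.6]
ee_rot: [0.38, 3.113, 0.003]
ft_force: [1.2, 0.2, 0.0]
gripper_width: 59.8
finger_force: 0.0
```

arm_command:
  deltas:
    - [0, -0.93, 0, 0, 0, 0, 0.65]
    - [0, -0.93, 0, 0, 0, 0, 0.65]
    - [0, -0.93, 0, 0, 0, 0, 0.65]
    - [0, -0.93, 0, 0, 0, 0, 0.65]
    - [0, -0.93, 0, 0, 0, 0, 0.65]

```text
time: 50.08
tcp_pos: [509.5, -144.5, 111.0]
ee_rot: [-0.385, -3.117, 0.0]
ft_force: [0.8, 0.0, 0.4]
gripper_width: 59.9
finger_force: 0.0
```

arm_command:
  deltas:
    - [0, -0.93, 0, 0, 0, 0, 0.65]
    - [0, -0.93, 0, 0, 0, 0, 0.65]
    - [0, -0.93, 0, 0, 0, 0, 0.65]
    - [0, -0.93, 0, 0, 0, 0, 0.65]
    - [0, -0.93, 0, 0, 0, 0, 0.65]

```text
time: 50.5
tcp_pos: [486.7, -234.7, 110.9]
ee_rot: [-0.386, -3.117, 0.0]
ft_force: [-0.2, 0.7, -0.6]
gripper_width: 59.9
finger_force: 0.0
```

arm_command:
  deltas:
    - [0, -0.93, 0, 0, 0, 0, 0.65]
    - [0, -0.4, 0, 0, 0, 0, 0.65]
    - [0, 0, 0.5, 0, 0, 0, 0.65]
    - [0, 0, 0.6, 0, 0, 0, 0.65]
    - [0, 0, 0, 0, 0, 0, 0.65]

```text
time: 50.92
tcp_pos: [479.9, -256.9, 86.4]
ee_rot: [-0.382, -3.114, -0.003]
ft_force: [0.7, 1.0, 0.4]
gripper_width: 60.2
finger_force: 0.0
```

arm_command:
  deltas:
    - [0, 0, 0, 0, 0, 0, 0.65]
    - [0, 0, 0, 0, 0, 0, 0.65]
    - [0, 0, 0, 0, 0, 0, 0.65]
    - [0, 0, 0, 0, 0, 0, 0.65]
    - [0, 0, 0, 0, 0, 0, 0.65]

```text
time: 51.33
tcp_pos: [481.7, -258.9, 89.7]
ee_rot: [0.384, 3.117, -0.0]
ft_force: [0.3, 0.8, -0.3]
gripper_width: 60.2
finger_force: 0.0
```

```bash
python3 - <<'E'
from h import *
go(481.5,-260,34.5); spw("blue",76)
E
```

```text
t 51.33 tcp [ 481.7 -258.9   89.7] w 60.2 ff 0.0 F [ 0.3  0.8 -0.3] yaw_y [0.243 0.97  0.   ] tz [ 0.001 -0.    -1.   ] q7 2.0
tool units [ 0.   -0.06  2.76]
wrist blue 1483 [ 480.9 -261.1   74.9] [33.9 33.3  5. ]
```

arm_command:
  deltas:
    - [0, -0.08, 0.6, 0, 0, 0, 0.65]
    - [0, 0, 1, 0, 0, 0, 0.65]
    - [0, 0, 0.8, 0, 0, 0, 0.65]
    - [0, 0, 0.36, 0, 0, 0, 0.65]
    - [0, 0, 0, 0, 0, 0, 0.65]

```text
time: 51.8
tcp_pos: [479.4, -260.2, 32.1]
ee_rot: [-0.385, -3.114, -0.001]
ft_force: [0.9, 0.4, 0.8]
gripper_width: 59.8
finger_force: 0.0
```

arm_command:
  deltas:
    - [0, 0, 0, 0, 0, 0, 0.65]
    - [0, 0, 0, 0, 0, 0, 0.5]
    - [0, 0, 0, 0, 0, 0, 0.3]
    - [0, 0, 0, 0, 0, 0, 0.3]
    - [0, 0, 0, 0, 0, 0, 0.3]

```text
time: 52.22
tcp_pos: [481.4, -260.8, 34.8]
ee_rot: [0.385, 3.117, -0.0]
ft_force: [-0.1, 1.3, 0.9]
gripper_width: 35.4
finger_force: 8.0
```

arm_command:
  deltas:
    - [0, 0, 0, 0, 0, 0, 0.3]
    - [0, 0, 0, 0, 0, 0, 0.3]
    - [0, 0, 0, 0, 0, 0, 0.3]
    - [0, 0, 0, 0, 0, 0, 0.3]
    - [0, 0, 0, 0, 0, 0, 0.3]

```text
time: 52.63
tcp_pos: [481.5, -260.8, 34.7]
ee_rot: [0.385, 3.117, -0.0]
ft_force: [-0.2, 0.5, 5.9]
gripper_width: 35.8
finger_force: 8.0
```

```bash
python3 - <<'E'
from h import *
go(557,46,145); spw("blue",76)
E
```

```text
t 52.63 tcp [ 481.5 -260.8   34.7] w 35.8 ff 8.0 F [-0.2  0.5  5.9] yaw_y [0.243 0.97  0.   ] tz [ 0.001 -0.    -1.   ] q7 2.05
tool units [ 0.06 15.8  -5.51]
wrist blue 2437 [ 480.9 -261.2   74.5] [33.7 33.4  6. ]
```

arm_command:
  deltas:
    - [0, 0, -0.4, 0, 0, 0, 0.3]
    - [0, 0, -0.9, 0, 0, 0, 0.3]
    - [0, 0, -1, 0, 0, 0, 0.3]
    - [0, 0, -1, 0, 0, 0, 0.3]
    - [0, 0, -1, 0, 0, 0, 0.3]

```text
time: 53.1
tcp_pos: [480.3, -260.6, 121.0]
ee_rot: [-0.385, -3.117, -0.0]
ft_force: [-1.4, -1.0, -0.6]
gripper_width: 35.8
finger_force: 8.0
```

arm_command:
  deltas:
    - [0, 0, -0.9, 0, 0, 0, 0.3]
    - [0, 0.5, -0.3, 0, 0, 0, 0.3]
    - [0, 0.93, 0, 0, 0, 0, 0.3]
    - [0, 0.93, 0, 0, 0, 0, 0.3]
    - [0, 0.93, 0, 0, 0, 0, 0.3]

```text
time: 53.52
tcp_pos: [496.7, -196.3, 144.5]
ee_rot: [-0.386, -3.118, -0.0]
ft_force: [-0.4, -0.2, -1.1]
gripper_width: 35.9
finger_force: 8.0
```

arm_command:
  deltas:
    - [0, 0.93, 0, 0, 0, 0, 0.3]
    - [0, 0.93, 0, 0, 0, 0, 0.3]
    - [0, 0.93, 0, 0, 0, 0, 0.3]
    - [0, 0.93, 0, 0, 0, 0, 0.3]
    - [0, 0.93, 0, 0, 0, 0, 0.3]

```text
time: 53.93
tcp_pos: [519.3, -105.8, 144.2]
ee_rot: [-0.385, -3.117, 0.0]
ft_force: [0.9, 0.6, -0.7]
gripper_width: 35.5
finger_force: 8.0
```

arm_command:
  deltas:
    - [0, 0.93, 0, 0, 0, 0, 0.3]
    - [0, 0.93, 0, 0, 0, 0, 0.3]
    - [0, 0.93, 0, 0, 0, 0, 0.3]
    - [0, 0.93, 0, 0, 0, 0, 0.3]
    - [0, 0.93, 0, 0, 0, 0, 0.3]

```text
time: 54.35
tcp_pos: [541.9, -15.7, 144.2]
ee_rot: [-0.385, -3.117, 0.0]
ft_force: [0.5, -0.3, -0.4]
gripper_width: 35.5
finger_force: 8.0
```

arm_command:
  deltas:
    - [0, 0.93, 0, 0, 0, 0, 0.3]
    - [0, 0.93, 0, 0, 0, 0, 0.3]
    - [0, 0.93, 0, 0, 0, 0, 0.3]
    - [0, 0.4, 0, 0, 0, 0, 0.3]
    - [0, 0, 0, 0, 0, 0, 0.3]

```text
time: 54.77
tcp_pos: [557.6, 47.5, 144.0]
ee_rot: [-0.38, -3.118, -0.001]
ft_force: [0.1, -0.6, -0.9]
gripper_width: 36.0
finger_force: 8.0
```

```bash
python3 - <<'E'
from h import *
go(557,46,80)
E
```

```text
t 54.77 tcp [557.6  47.5 144. ] w 36.0 ff 8.0 F [ 0.1 -0.6 -0.9] yaw_y [0.24  0.971 0.   ] tz [-0.  0. -1.] q7 1.34
tool units [ 0.01 -0.08  3.2 ]
```

arm_command:
  deltas:
    - [0, -0.1, 0.5, 0, 0, 0, 0.3]
    - [0, 0, 1, 0, 0, 0, 0.3]
    - [0, 0, 1, 0, 0, 0, 0.3]
    - [0, 0, 0.8, 0, 0, 0, 0.3]
    - [0, 0, 0.2, 0, 0, 0, 0.3]

```text
time: 55.18
tcp_pos: [554.6, 41.1, 71.2]
ee_rot: [-0.388, -3.113, 0.004]
ft_force: [-0.7, 0.2, -0.7]
gripper_width: 35.6
finger_force: 8.0
```

arm_command:
  deltas:
    - [0, 0, 0, 0, 0, 0, 0.3]
    - [0, 0, 0, 0, 0, 0, 0.3]
    - [0, 0, 0, 0, 0, 0, 0.3]
    - [0, 0, 0, 0, 0, 0, 0.3]
    - [0, 0, 0, 0, 0, 0, 0.3]

```text
time: 55.6
tcp_pos: [557.9, 43.5, 75.1]
ee_rot: [0.385, 3.116, 0.001]
ft_force: [-0.5, -1.2, -0.8]
gripper_width: 35.5
finger_force: 8.0
```

```bash
python3 - <<'E'
from h import *
go(557,46,52.5)
E
```

```text
t 55.6 tcp [557.9  43.5  75.1] w 35.5 ff 8.0 F [-0.5 -1.2 -0.8] yaw_y [0.243 0.97  0.001] tz [ 0.002  0.    -1.   ] q7 1.39
tool units [0.07 0.11 1.13]
```

arm_command:
  deltas:
    - [0.05, 0.11, 0.3, 0, 0, 0, 0.3]
    - [0, 0, 0.5, 0, 0, 0, 0.3]
    - [0, 0, 0.33, 0, 0, 0, 0.3]
    - [0, 0, 0, 0, 0, 0, 0.3]
    - [0, 0, 0, 0, 0, 0, 0.3]

```text
time: 56.02
tcp_pos: [556.2, 45.8, 50.8]
ee_rot: [-0.384, -3.117, 0.001]
ft_force: [-0.5, 0.4, -0.2]
gripper_width: 35.8
finger_force: 8.0
```

arm_command:
  deltas:
    - [0, 0, 0, 0, 0, 0, 0.38]
    - [0, 0, 0, 0, 0, 0, 0.42]
    - [0, 0, 0, 0, 0, 0, 0.55]
    - [0, 0, 0, 0, 0, 0, 0.6]
    - [0, 0, 0, 0, 0, 0, 0.6]

```text
time: 56.43
tcp_pos: [556.9, 45.8, 51.8]
ee_rot: [0.385, 3.118, 0.0]
ft_force: [-0.2, 0.3, 0.6]
gripper_width: 54.5
finger_force: 0.0
```

```bash
python3 - <<'E'
from h import *
go(414.9,-263.6,120); spw("blue",93)
E
```

```text
t 56.43 tcp [556.9  45.8  51.8] w 54.5 ff 0.0 F [-0.2  0.3  0.6] yaw_y [0.243 0.97  0.   ] tz [ 0.  0. -1.] q7 1.4
tool units [  3.12 -16.73  -3.42]
wrist blue 2382 [555.8  45.3  91.6] [33.6 32.8  5.5]
```

arm_command:
  deltas:
    - [0, 0, -0.3, 0, 0, 0, 0.6]
    - [0, 0, -0.9, 0, 0, 0, 0.65]
    - [0, 0, -1, 0, 0, 0, 0.65]
    - [0, 0, -1, 0, 0, 0, 0.65]
    - [0, 0, -0.3, 0, 0, 0, 0.65]

```text
time: 56.9
tcp_pos: [558.7, 45.9, 124.8]
ee_rot: [0.385, 3.113, 0.002]
ft_force: [0.2, 0.0, 0.6]
gripper_width: 60.2
finger_force: 0.0
```

arm_command:
  deltas:
    - [0.09, -0.5, 0, 0, 0, 0, 0.65]
    - [0.18, -0.93, 0, 0, 0, 0, 0.65]
    - [0.18, -0.93, 0, 0, 0, 0, 0.65]
    - [0.18, -0.93, 0, 0, 0, 0, 0.65]
    - [0.18, -0.93, 0, 0, 0, 0, 0.65]

```text
time: 57.32
tcp_pos: [518.8, -33.5, 120.4]
ee_rot: [-0.385, -3.116, 0.001]
ft_force: [0.6, -0.1, 0.1]
gripper_width: 59.9
finger_force: 0.0
```

arm_command:
  deltas:
    - [0.18, -0.93, 0, 0, 0, 0, 0.65]
    - [0.18, -0.93, 0, 0, 0, 0, 0.65]
    - [0.18, -0.93, 0, 0, 0, 0, 0.65]
    - [0.18, -0.93, 0, 0, 0, 0, 0.65]
    - [0.18, -0.93, 0, 0, 0, 0, 0.65]

```text
time: 57.73
tcp_pos: [478.6, -119.2, 120.5]
ee_rot: [-0.385, -3.116, 0.0]
ft_force: [-0.5, 0.1, -0.3]
gripper_width: 59.8
finger_force: 0.0
```

arm_command:
  deltas:
    - [0.18, -0.93, 0, 0, 0, 0, 0.65]
    - [0.18, -0.93, 0, 0, 0, 0, 0.65]
    - [0.18, -0.93, 0, 0, 0, 0, 0.65]
    - [0.18, -0.93, 0, 0, 0, 0, 0.65]
    - [0.18, -0.93, 0, 0, 0, 0, 0.65]

```text
time: 58.15
tcp_pos: [438.4, -204.7, 120.5]
ee_rot: [-0.385, -3.116, -0.0]
ft_force: [0.3, -0.5, -0.7]
gripper_width: 59.6
finger_force: 0.0
```

arm_command:
  deltas:
    - [0.18, -0.93, 0, 0, 0, 0, 0.65]
    - [0.18, -0.93, 0, 0, 0, 0, 0.65]
    - [0.18, -0.93, 0, 0, 0, 0, 0.65]
    - [0, -0.4, 0, 0, 0, 0, 0.65]
    - [0, 0, 0, 0, 0, 0, 0.65]

```text
time: 58.57
tcp_pos: [412.8, -264.7, 120.9]
ee_rot: [-0.391, -3.116, 0.001]
ft_force: [0.9, 0.0, -0.3]
gripper_width: 59.6
finger_force: 0.0
```

```bash
python3 - <<'E'
from h import *
go(414.9,-263.6,90); spw("lime",76)
E
```

```text
t 58.57 tcp [ 412.8 -264.7  120.9] w 59.6 ff 0.0 F [ 0.9  0.  -0.3] yaw_y [ 0.247  0.969 -0.001] tz [-0.001 -0.    -1.   ] q7 2.02
tool units [-0.09  0.08  1.55]
wrist lime 1159 [ 414.7 -263.    74.9] [33.6 33.   5. ]
```

arm_command:
  deltas:
    - [-0.05, 0.08, 0.4, 0, 0, 0, 0.65]
    - [0, 0, 0.7, 0, 0, 0, 0.65]
    - [0, 0, 0.4, 0, 0, 0, 0.65]
    - [0, 0, 0, 0, 0, 0, 0.65]
    - [0, 0, 0, 0, 0, 0, 0.65]

```text
time: 59.03
tcp_pos: [415.6, -260.8, 90.9]
ee_rot: [-0.383, -3.117, -0.001]
ft_force: [1.0, -0.1, -0.1]
gripper_width: 59.8
finger_force: 0.0
```

arm_command:
  deltas:
    - [0, 0, 0, 0, 0, 0, 0.65]
    - [0, 0, 0, 0, 0, 0, 0.65]
    - [0, 0, 0, 0, 0, 0, 0.65]
    - [0, 0, 0, 0, 0, 0, 0.65]
    - [0, 0, 0, 0, 0, 0, 0.65]

```text
time: 59.45
tcp_pos: [416.0, -261.7, 91.9]
ee_rot: [0.385, 3.117, -0.0]
ft_force: [0.1, 0.7, -0.2]
gripper_width: 59.9
finger_force: 0.0
```

```bash
python3 - <<'E'
from h import *
go(414.8,-263.6,34.5); spw("lime",76)
E
```

```text
t 59.45 tcp [ 416.  -261.7   91.9] w 59.9 ff 0.0 F [ 0.1  0.7 -0.2] yaw_y [0.243 0.97  0.   ] tz [ 0.001 -0.    -1.   ] q7 2.05
tool units [ 0.04 -0.11  2.87]
wrist lime 1477 [ 414.  -264.5   74.8] [34.1 33.3  5.5]
```

arm_command:
  deltas:
    - [0.05, -0.12, 0.6, 0, 0, 0, 0.65]
    - [0, 0, 1, 0, 0, 0, 0.65]
    - [0, 0, 0.8, 0, 0, 0, 0.65]
    - [0, 0, 0.45, 0, 0, 0, 0.65]
    - [0, 0, 0, 0, 0, 0, 0.65]

```text
time: 59.92
tcp_pos: [413.0, -263.2, 33.1]
ee_rot: [-0.385, -3.115, -0.001]
ft_force: [-0.1, -0.6, 0.8]
gripper_width: 59.6
finger_force: 0.0
```

arm_command:
  deltas:
    - [0, 0, 0, 0, 0, 0, 0.65]
    - [0, 0, 0, 0, 0, 0, 0.5]
    - [0, 0, 0, 0, 0, 0, 0.3]
    - [0, 0, 0, 0, 0, 0, 0.3]
    - [0, 0, 0, 0, 0, 0, 0.3]

```text
time: 60.33
tcp_pos: [414.7, -263.9, 35.2]
ee_rot: [0.385, 3.117, -0.0]
ft_force: [-1.0, -0.6, 2.4]
gripper_width: 35.7
finger_force: 8.0
```

arm_command:
  deltas:
    - [0, 0, 0, 0, 0, 0, 0.3]
    - [0, 0, 0, 0, 0, 0, 0.3]
    - [0, 0, 0, 0, 0, 0, 0.3]
    - [0, 0, 0, 0, 0, 0, 0.3]
    - [0, 0, 0, 0, 0, 0, 0.3]

```text
time: 60.75
tcp_pos: [414.8, -263.9, 35.1]
ee_rot: [0.385, 3.117, -0.0]
ft_force: [-0.4, 1.3, 5.6]
gripper_width: 35.4
finger_force: 8.0
```

```bash
python3 - <<'E'
from h import *
go(502.5,12.1,145); spw("lime",76)
E
```

```text
t 60.75 tcp [ 414.8 -263.9   35.1] w 35.4 ff 8.0 F [-0.4  1.3  5.6] yaw_y [0.243 0.97  0.   ] tz [ 0.001 -0.    -1.   ] q7 2.12
tool units [-0.91 14.45 -5.49]
wrist lime 2446 [ 413.8 -264.3   74.5] [33.5 33.5  5.7]
```

Bottom is 31.1 mm below the tip; release at about tip 52.5.

arm_command:
  deltas:
    - [0, 0, -0.4, 0, 0, 0, 0.3]
    - [0, 0, -0.9, 0, 0, 0, 0.3]
    - [0, 0, -1, 0, 0, 0, 0.3]
    - [0, 0, -1, 0, 0, 0, 0.3]
    - [0, 0, -1, 0, 0, 0, 0.3]

```text
time: 61.22
tcp_pos: [413.7, -263.6, 121.6]
ee_rot: [-0.385, -3.117, -0.0]
ft_force: [-0.1, -0.7, 0.5]
gripper_width: 35.9
finger_force: 8.0
```

arm_command:
  deltas:
    - [0, 0, -0.9, 0, 0, 0, 0.3]
    - [-0.03, 0.5, -0.3, 0, 0, 0, 0.3]
    - [-0.06, 0.93, 0, 0, 0, 0, 0.3]
    - [-0.06, 0.93, 0, 0, 0, 0, 0.3]
    - [-0.06, 0.93, 0, 0, 0, 0, 0.3]

```text
time: 61.63
tcp_pos: [434.2, -200.3, 145.0]
ee_rot: [0.386, 3.117, 0.0]
ft_force: [0.5, -0.1, -0.3]
gripper_width: 35.6
finger_force: 8.0
```

arm_command:
  deltas:
    - [-0.06, 0.93, 0, 0, 0, 0, 0.3]
    - [-0.06, 0.93, 0, 0, 0, 0, 0.3]
    - [-0.06, 0.93, 0, 0, 0, 0, 0.3]
    - [-0.06, 0.93, 0, 0, 0, 0, 0.3]
    - [-0.06, 0.93, 0, 0, 0, 0, 0.3]

```text
time: 62.05
tcp_pos: [462.6, -111.3, 144.8]
ee_rot: [-0.385, -3.118, -0.0]
ft_force: [0.6, 0.2, -0.5]
gripper_width: 35.4
finger_force: 8.0
```

arm_command:
  deltas:
    - [-0.06, 0.93, 0, 0, 0, 0, 0.3]
    - [-0.06, 0.93, 0, 0, 0, 0, 0.3]
    - [-0.06, 0.93, 0, 0, 0, 0, 0.3]
    - [-0.06, 0.93, 0, 0, 0, 0, 0.3]
    - [-0.06, 0.93, 0, 0, 0, 0, 0.3]

```text
time: 62.47
tcp_pos: [491.0, -22.7, 144.8]
ee_rot: [-0.385, -3.118, 0.0]
ft_force: [0.2, 0.1, -0.2]
gripper_width: 35.5
finger_force: 8.0
```

arm_command:
  deltas:
    - [-0.06, 0.93, 0, 0, 0, 0, 0.3]
    - [0, 0.9, 0, 0, 0, 0, 0.3]
    - [0, 0, 0, 0, 0, 0, 0.3]
    - [0, 0, 0, 0, 0, 0, 0.3]
    - [0, 0, 0, 0, 0, 0, 0.3]

```text
time: 62.88
tcp_pos: [500.8, 10.7, 144.6]
ee_rot: [-0.386, -3.117, 0.001]
ft_force: [-0.4, -0.7, -0.5]
gripper_width: 35.3
finger_force: 8.0
```

```bash
python3 - <<'E'
from h import *
go(502.5,12.1,80)
E
```

```text
t 62.88 tcp [500.8  10.7 144.6] w 35.3 ff 8.0 F [-0.4 -0.7 -0.5] yaw_y [ 0.244  0.97  -0.001] tz [-0.    -0.001 -1.   ] q7 1.36
tool units [-0.07  0.09  3.23]
```

arm_command:
  deltas:
    - [-0.07, 0.09, 0.5, 0, 0, 0, 0.3]
    - [0, 0, 1, 0, 0, 0, 0.3]
    - [0, 0, 1, 0, 0, 0, 0.3]
    - [0, 0, 0.8, 0, 0, 0, 0.3]
    - [0, 0, 0.2, 0, 0, 0, 0.3]

```text
time: 63.3
tcp_pos: [500.8, 11.9, 71.8]
ee_rot: [-0.387, -3.113, 0.003]
ft_force: [1.3, -0.2, -0.2]
gripper_width: 35.5
finger_force: 8.0
```

arm_command:
  deltas:
    - [0, 0, 0, 0, 0, 0, 0.3]
    - [0, 0, 0, 0, 0, 0, 0.3]
    - [0, 0, 0, 0, 0, 0, 0.3]
    - [0, 0, 0, 0, 0, 0, 0.3]
    - [0, 0, 0, 0, 0, 0, 0.3]

```text
time: 63.72
tcp_pos: [503.6, 13.2, 75.4]
ee_rot: [0.385, 3.116, 0.001]
ft_force: [0.2, -0.7, -1.0]
gripper_width: 35.7
finger_force: 8.0
```

```bash
python3 - <<'E'
from h import *
go(502.5,12.1,52.8)
E
```

```text
t 63.72 tcp [503.6  13.2  75.4] w 35.7 ff 8.0 F [ 0.2 -0.7 -1. ] yaw_y [0.243 0.97  0.001] tz [ 0.002  0.    -1.   ] q7 1.41
tool units [ 0.04 -0.07  1.13]
```

arm_command:
  deltas:
    - [0.04, -0.05, 0.3, 0, 0, 0, 0.3]
    - [0, 0, 0.5, 0, 0, 0, 0.3]
    - [0, 0, 0.33, 0, 0, 0, 0.3]
    - [0, 0, 0, 0, 0, 0, 0.3]
    - [0, 0, 0, 0, 0, 0, 0.3]

```text
time: 64.13
tcp_pos: [501.4, 12.3, 51.2]
ee_rot: [-0.385, -3.116, 0.001]
ft_force: [0.3, 0.8, -1.5]
gripper_width: 35.8
finger_force: 8.0
```

arm_command:
  deltas:
    - [0, 0, 0, 0, 0, 0, 0.38]
    - [0, 0, 0, 0, 0, 0, 0.42]
    - [0, 0, 0, 0, 0, 0, 0.55]
    - [0, 0, 0, 0, 0, 0, 0.6]
    - [0, 0, 0, 0, 0, 0, 0.6]

```text
time: 64.55
tcp_pos: [502.2, 12.4, 52.1]
ee_rot: [0.385, 3.118, 0.0]
ft_force: [-0.1, -0.9, -0.6]
gripper_width: 54.6
finger_force: 0.0
```

arm_command:
  deltas:
    - [0, 0, -0.3, 0, 0, 0, 0.6]
    - [0, 0, -0.9, 0, 0, 0, 0.6]
    - [0, 0, -1, 0, 0, 0, 0.6]
    - [0, 0, -1, 0, 0, 0, 0.6]
    - [0, 0, -1, 0, 0, 0, 0.6]

```text
time: 64.97
tcp_pos: [501.9, 12.3, 137.3]
ee_rot: [0.385, 3.118, -0.0]
ft_force: [0.9, 0.3, 0.6]
gripper_width: 55.0
finger_force: 0.0
```

arm_command:
  deltas:
    - [0.9, 0, -0.5, 0, 0, 0, 0.6]
    - [0.9, 0, 0, 0, 0, 0, 0.6]
    - [0.9, 0, 0, 0, 0, 0, 0.6]
    - [0.5, 0, 0, 0, 0, 0, 0.6]
    - [0, 0, 0, 0, 0, 0, 0.6]

```text
time: 65.38
tcp_pos: [438.3, 28.5, 146.3]
ee_rot: [-0.383, -3.117, -0.001]
ft_force: [-0.4, -0.3, 0.1]
gripper_width: 55.2
finger_force: 0.0
```

```bash
python3 - <<'E'
from h import *
go(502.5,12.1,52.8); im=tops()
P=None
for q,z in(("jar",44),):
    for t in bot.masks_of("top",q)[:1]: print(q,t["p"],at_z("top",np.argwhere(t["region"])[:,::-1].mean(0),z))
im,d=bot.camera('wrist'); cv2.imwrite("pics/f1.png",im)
P=wcloud(d)
for c,m in top_masks(im,P,87,99).items():
    k,l,st,_=cv2.connectedComponentsWithStats(m.astype(np.uint8)); q=P[l==1+np.argmax(st[1:,4])]; print(c,len(q),(np.percentile(q,1,axis=0)+np.percentile(q,99,axis=0))/2)
im,d=bot.camera('scene'); cv2.imwrite("pics/f2.png",cv2.resize(im[140:320,190:390],None,fx=3,fy=3,interpolation=cv2.INTER_CUBIC))
E
```

```text
t 65.38 tcp [438.3  28.5 146.3] w 55.2 ff 0.0 F [-0.4 -0.3  0.1] yaw_y [0.242 0.97  0.001] tz [-0.001  0.001 -1.   ] q7 1.27
tool units [-3.32 -0.02  4.67]
blue 123 @ 76 [ 783.8 -514.    76. ]
red 255 @ 93 [535.3 -43.5  93. ]
blue 133 @ 93 [ 785.7 -445.4   93. ]
jar 0.55 [518.20622442 272.20968736  44.        ]
red 45 [549.92106455 -48.12123561  93.02290926]
lime 917 [501.55744017  11.7047689   91.4085161 ]
blue 29 [571.91795094  42.03347574  93.04013044]
```

View pics/f2.png

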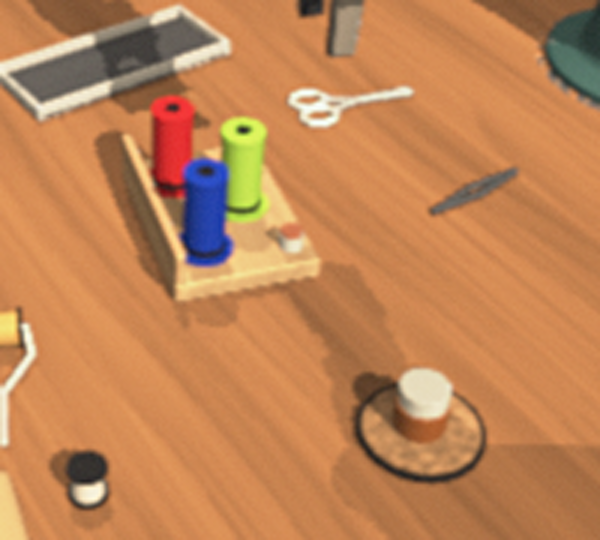

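The picture shows the red (172,145), lime (243,165) and blue (206,210) spools upright on their own seats. The jar stands in the middle of the coaster at (423,405), and the fingers are clear. Handing in.

```bash
python3 -c "
from bench import bot
print(bot.sign_off())"
```

```text
the job is handed in; nothing more can be done
None
```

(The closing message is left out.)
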